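# Clip the marker into the label-marking guide and index its carriage one hole

### The job

Set up the label-marking guide: press the black marker down into the two fork clips of the carriage, its middle midway between them, until it sits on their floor and both sprung jaws have snapped shut over it. Then pull up the yellow lock knob, slide the carriage one hole along towards the red end stop, and let the pin go fully home in that hole, with the marker still in its clips. Finish with the gripper still holding the yellow knob, pin fully down, and leave the other things on the table where they are.

Things in the scene. Friction and masses are not known exactly. Their poses are not given: they have to be found in the camera images.
- marker_mid (a point): Centre (half-way up) of the thick black marker, 138 mm long, 16 mm wide and high, 20 g, lying on a light grey bench mat (3 mm thick, fixed); long axis = y of this frame, z up. Take it across the barrel at mid-length. A thinner slate-blue marker lies nearby: not that one.
- clip_seat (a point): Where the clipped marker's centre comes to lie, midway between the two forks, 68 mm above the table; moves with the carriage. y: along the rail to the red stop and along the clipped marker (either way round); x: away from the robot; z up. Forks 14 mm wide at y +-45 mm on thin arms; the 76 mm between them is open to the table, and free for 55 mm either way along x, for the fingers.
- knob_grip (a point): Centre of the yellow lock knob: round, upright, 26 mm in diameter, 27 mm high (60 to 87 mm above the table when down), over the middle of the carriage, whose top is 44 mm above the table (a 22 mm collar reaches 50 mm); 95 mm in +x of the clip seat. Axes as the clip seat. Rises with the plunger, travels with the carriage.
- carriage (a joint): Position of the carriage along the rail in m: 0 in the hole where it starts, positive towards the red end stop (+y of the clip seat frame). The holes are 30 mm apart, so the next hole is at 0.030; in a hole the carriage has about 2 mm play either way. Slides with about 1.5 N of friction when the pin is up.
- plunger (a joint): Lift of the lock plunger in m: 0 with the pin fully down in a hole, at most 0.018. A spring pulls it down (4 N when down, 8 N at the top). The pin is clear of the holes above 0.010; let down between holes it stays up at about 0.010.
- jaw_l (a joint): Angle of the sprung jaw on the -x side of the fork at y +45 mm, rad: 0 shut (also over the clipped marker), about 0.1 while it passes. Its nose slopes from x -15 mm (92 mm above the table) to x -4.5 mm (80 mm above). Pressing the marker straight down with some 3 to 10 N turns both jaws aside; they snap back when it is down.
- jaw_r (a joint): The same for the fork at y -45 mm. In both forks the floor is 60 mm above the table and the rigid back wall stands at x +9 mm from the seat, flared at its top to x +15 mm (90 mm above the table): 1 mm clearance each side of the marker.
- marker_slate: Slate-blue fine marker, 129 mm long, 14 mm wide, lying on the same mat; not to be used. Origin at its underside, long axis y.
- guide: The fixed label-marking guide: grey base plate 72 x 262 mm, aluminium ladder rail 24 mm high with holes 30 mm apart along its y, black end stop at -y and red end stop at +y (both 40 mm high). Origin at the centre of its underside; it cannot move.
- buffer_red: Small white dropper bottle with red cap, 27 mm wide, 82 mm high, standing; bystander. Origin at the underside.
- buffer_blue: Small white dropper bottle with blue cap, 27 mm wide, 82 mm high, standing; bystander. Origin at the underside.
- roll: White label roll, 61 mm wide, 25 mm high, lying flat; bystander. Origin at the underside.
- timer: Round white timer with red bar on top, 68 mm wide, 52 mm high; bystander. Origin at the underside.

How it is judged:
On the way, in this order (a step that is already met when the one before it is completed fails the run):
1. the black marker sits on the floor of both fork clips with both jaws shut over it (z of marker_mid in the frame of clip_seat between -0.003 and 0.003 m and x of marker_mid in the frame of clip_seat between -0.003 and 0.003 m and distance between marker_mid and clip_seat below 0.015 m and angle between the y axis of marker_mid and the y axis of clip_seat, either way round below 0.08 rad and value of joint each of jaw_l, jaw_r below 0.05 rad and value of joint carriage below 0.005 m), for 0.2 s.
2. the lock knob is pulled up by the gripper so that the pin clears the hole, the carriage still at its first hole (value of joint plunger above 0.01 m and value of joint carriage below 0.012 m and contact force between the fingers and plunger above 1 N), for 0.05 s.
3. the carriage is at the next hole with the pin fully down in it (value of joint carriage between 0.026 and 0.034 m and value of joint plunger below 0.0025 m), for 0.1 s.
At the end, for the whole second after the job is handed in: Carriage at the next hole (0.030 m, within 4 mm), plunger down (under 2.5 mm), fingers still on the knob (over 2 N); black marker seated in the clips (3 mm in height and across, 15 mm overall, 0.08 rad), both jaws shut (under 0.05 rad) (all of step 3 and contact force between the fingers and plunger above 2 N and z of marker_mid in the frame of clip_seat between -0.003 and 0.003 m and x of marker_mid in the frame of clip_seat between -0.003 and 0.003 m and distance between marker_mid and clip_seat below 0.015 m and angle between the y axis of marker_mid and the y axis of clip_seat, either way round below 0.08 rad and value of joint each of jaw_l, jaw_r below 0.05 rad); the arm keeps its last pose, push and grip.
It fails at once if a bystander is moved by more than 30 mm (distance of any of marker_slate, buffer_red, buffer_blue, roll, timer from where it was at the start of the episode above 0.03 m).
It also fails if it takes over 51 s, if anything falls off the work surface, if the arm or the gripper's body presses on something with over 40 N, if the wrist force passes 120 N, or if a joint passes its speed limit or range.

### The arm

A 7-joint arm with a two-finger parallel gripper is mounted at the origin on a cart in front of the work surface, level with it; the furniture and walls round the work are solid. World frame = base frame: x ahead of the robot, y to its left, z up, the work surface at z = 0. Lengths are in m, angles in rad, forces in N, time in s.
With the tool pointing down it reaches from about 0.425 to 0.925 m from the base axis. Payload 6.8 kg.
Tool frame: the origin (TCP) lies on the centre line of the jaws, within the pads' length; the fingertips stand 17 mm ahead of it and the grasp point (between the pads) lies 2 mm behind it (nose_length is the distance from the TCP to the fingertips, in m); z points along the fingers, x is the direction in which the jaws open and shut, and the axes are right-handed (so a half turn about z gives the same grasp; the last joint's range is limited). The gripper opens to 85 mm and grips with 20 to 120 N. Pads are 22 mm wide; open, the fingers measure 114 mm over their backs; the gripper's body (76 mm by 85 mm) begins 54 mm behind the grasp point. The pads swing forward as they close: fully open they stand 13 mm farther back than shut.
Start: joints at [-1.253, 0.477, 0.022, 1.555, -0.011, 1.109, -0.083], TCP at [0.279, 0.615, 0.216] pointing down, gripper open.
Joint ranges: [-2.96, 2.96], [-0.34, 2.1], [-1.41, 1.46], [0.24, 2.44], [-1.37, 4.51], [0.17, 1.92], [-2.96, 2.96]. Speed limits (rad/s): [2.39, 2.39, 3.14, 3.14, 3.14, 3.14, 3.14].

### API

Orientations are given as a unit quaternion [w, x, y, z].
In Python, from station import * gives the robot as it stands.
- The arm moves only by the tool send_rows, never from a script. Its argument "commands" is a list of rows, each an object with "translation": the shift along the tool's x, y, z in m, a list of three; "rot": the turn, a rotation vector about the tool's x, y, z in degrees, a list of three; "grip": the finger opening in m, from 0 to 0.0854. In form: [{"translation": [tx, ty, tz], "rot": [rx, ry, rz], "grip": grip}, ...]. A call has exactly 5 rows; each row shifts and turns the commanded pose from where the row before left it, along the tool's axes as they then stand; what a row does not reach is not made up. A row lasts 1/12 s, in which the tool goes at most 41.7 mm and 7.16 degrees, less where a joint would pass 70% of its speed; a pose out of reach is approached as far as the arm can. A call with a gripper value outside its range is refused whole. The fingers move at their own pace and stop on an object; "force" is the grip in N (left out, the last holds). Time passes only in rows, so rows that do not move let the fingers close, or fill a call up. It gives the time, the measured TCP pose, the force and the opening at its end, in the units of the state.
- get_obs(): the state, without advancing time (a new reading comes with each control period).
- read_camera(name): name is "scene" or "top" or "wrist"; returns a dict with "pixels" (384x512x3 uint8, red, green, blue), "depth" (384x512 float32, m along the optical axis (not along the pixel's ray), 0 where there is no reading), "mtx" (3x3 intrinsics, pixels), "dist" ([k1, k2, p1, p2, k3] as OpenCV has them; the pictures are not rectified), "extrinsics" (4x4, takes a point from camera to world coordinates). Camera axes: x right, y up, looking along -z (the intrinsics and any distortion apply to the point x, -y, -z); pixel columns grow to the right and rows downward; lengths in m; the calibration is good to about 2 mm. A picture is of the moment at which its call begins.
- hand_in(): hands the job in, once; it reports no verdict.
The state is a dict: "t": time; "q": joint angles; "joint_vel": joint speeds; "joint_torque": joint torques, N m; "eef_pos": TCP position; "tool_rot": TCP orientation; "contact_force": force on the tool from outside, world axes, zero at the start; "torque": the same for the moment, N m; "gripper_width": opening from 0.0 (shut) to 1.0 (fully open).
Only numpy, scipy, OpenCV 4.12 (cv2) and the standard library are available. Lean on these libraries where they do the work, as an engineer would, in place of code of your own. Each camera call takes 0.05 s, during which the arm holds its last target.

## Working session

There is one attempt and no reset: what is moved stays moved. The work goes in short steps, Python scripts to look and compute and a tool call to move; the robot and the scene stay as the last step left them, time stands still between calls to the robot, and variables do not carry over. Pictures are saved under pics/ and viewed, and the job is handed in when it is done.

Besides the shell and the picture viewer there is one more tool, called after "Emit:" as a command line: name --argument value ..., lists and objects as JSON in quotes. send_rows: Moves the arm, as the interface text tells. Its arguments: {"type":"object","properties":{"commands":{"type":"array","items":{"type":"object","properties":{"translation":{"type":"array","items":{"type":"number"}},"rot":{"type":"array","items":{"type":"number"}},"grip":{"type":"number"}}}},"force":{"type":"number"}},"required":["commands"]}

```bash
mkdir -p pics; ls
cat > h.py <<'E'
from station import *
import numpy as np, cv2, pickle
def snap(name,tag):
    c=read_camera(name); pickle.dump(c,open(f'pics/{tag}.pkl','wb'))
    cv2.imwrite(f'pics/{tag}.png',cv2.cvtColor(c['pixels'],cv2.COLOR_RGB2BGR)); return c
def load(tag): return pickle.load(open(f'pics/{tag}.pkl','rb'))
def crop(tag,u0,v0,u1,v1,s,out):
    c=load(tag); im=cv2.cvtColor(c['pixels'][v0:v1,u0:u1],cv2.COLOR_RGB2BGR)
    cv2.imwrite(f'pics/{out}.png',cv2.resize(im,None,fx=s,fy=s,interpolation=cv2.INTER_CUBIC))
def ray(c,u,v):
    p=cv2.undistortPoints(np.array([[[u,v]]],float),np.array(c['mtx']),np.array(c['dist']))[0,0]
    return np.array([p[0],-p[1],-1.0])
def w_z(c,u,v,z):
    T=np.array(c['extrinsics']);d=T[:3,:3]@ray(c,u,v);o=T[:3,3];return o+d*(z-o[2])/d[2]
def w_d(c,u,v):
    T=np.array(c['extrinsics']);r=ray(c,u,v);return T[:3,:3]@(r*c['depth'][int(round(v)),int(round(u))])+T[:3,3]
def px(c,P):
    T=np.array(c['extrinsics']);p=np.linalg.inv(T)@np.append(P,1);q=np.array([[p[0],-p[1],-p[2]]])
    return cv2.projectPoints(q,np.zeros(3),np.zeros(3),np.array(c['mtx']),np.array(c['dist']))[0][0,0]
E
python3 - <<'E'
from h import *
print(get_obs())
for n in('scene','top','wrist'):
    c=snap(n,n+'0');print(n,c['extrinsics'],c['mtx'],c['dist'])
E
```

```text
pics
{'t': 0.0, 'q': array([-1.25313601,  0.47778423,  0.02232035,  1.55645889, -0.01153111,
        1.1093318 , -0.08312683]), 'joint_vel': array([-8.98848148e-04, -4.67956378e-04,  3.28288528e-05,  1.89762341e-04,
        5.82494450e-04,  3.85280071e-04, -6.55432854e-04]), 'joint_torque': array([-6.89498465e-04, -5.96439064e+01,  1.60793770e+00, -2.81217849e+01,
        1.26132058e-02,  9.13088996e-03,  7.93589425e-05]), 'eef_pos': array([0.27851826, 0.61416165, 0.21513288]), 'tool_rot': array([ 5.44279876e-04,  8.40539681e-01,  5.41749189e-01, -7.51007288e-04]), 'contact_force': array([-0.2910865 ,  0.18956098,  0.62189731]), 'torque': array([0.03729343, 0.01874278, 0.03442299]), 'gripper_width': 0.9986941038672842}
scene [[-0.94651087  0.17626643 -0.27027267  0.30975627]
 [-0.32258056 -0.53683587  0.7795826   0.96716115]
 [-0.00767782  0.82506812  0.56498111  0.72463534]
 [ 0.          0.          0.          1.        ]] [[461.51384467   0.         258.937384  ]
 [  0.         461.51384467 194.27302016]
 [  0.           0.           1.        ]] [-0.00627396  0.          0.     
[... 190 characters left out ...]
890837e-01  9.77724319e-01  1.34683088e+00]
 [ 0.00000000e+00  0.00000000e+00  0.00000000e+00  1.00000000e+00]] [[486.97220889   0.         256.5529476 ]
 [  0.         486.97220889 191.83967538]
 [  0.           0.           1.        ]] [-0.06859948  0.          0.          0.          0.        ]
wrist [[ 0.4127049  -0.86756412 -0.27750165  0.20776072]
 [ 0.91086422  0.39274561  0.12679612  0.64634047]
 [-0.00101621 -0.3050957   0.95232115  0.37252817]
 [ 0.          0.          0.          1.        ]] [[321.12504621   0.         253.80003164]
 [  0.         321.12504621 193.74766253]
 [  0.           0.           1.        ]] [-0.08561382  0.          0.          0.          0.        ]
```

View pics/scene0.png

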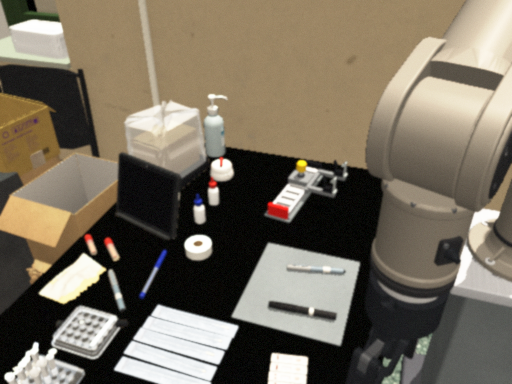

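View pics/top0.png

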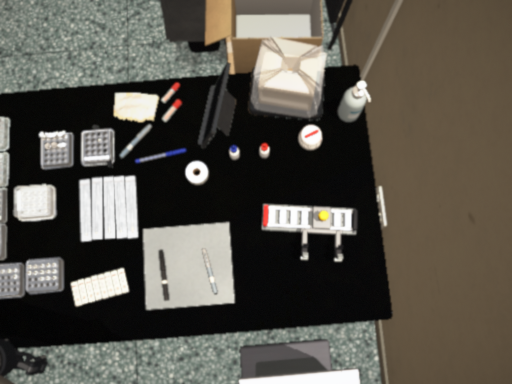

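View pics/wrist0.png

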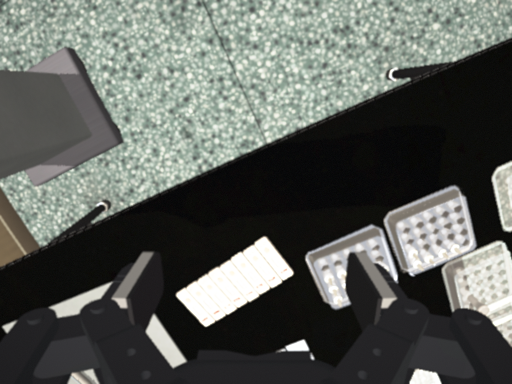

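The top view shows the black marker at about (164,275), slate at (209,271), the guide at (310,219) with the red stop on the left (+y), the yellow knob at (323,215) and the forks at (305,250) and (338,250). I'll enlarge these.

Run:
```python
from h import *
crop('top0',250,195,370,275,6,'t_guide')
crop('top0',135,215,240,315,6,'t_mat')
crop('scene0',255,150,360,230,7,'s_guide')
```

```text
(no output)
```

View pics/t_guide.png

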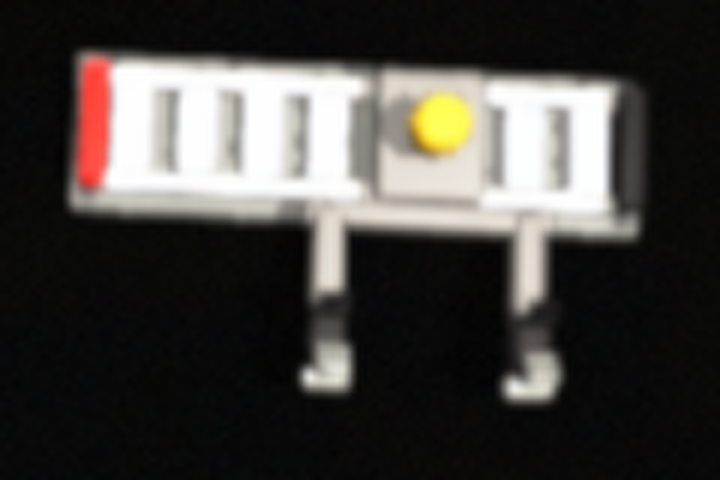

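View pics/t_mat.png

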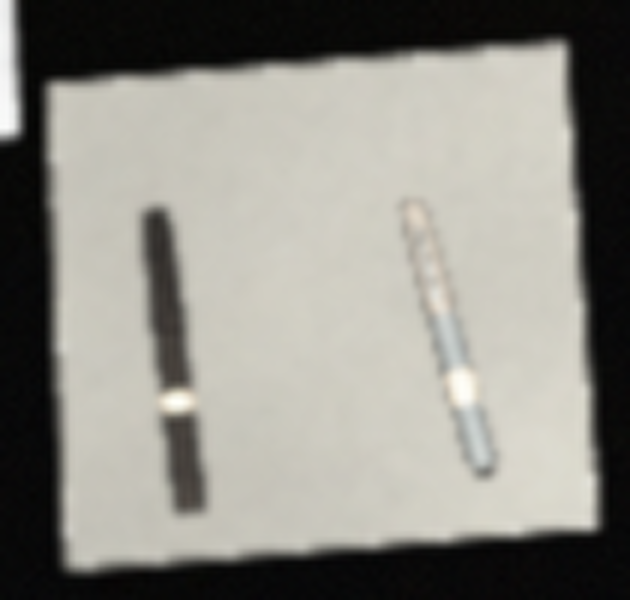

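View pics/s_guide.png

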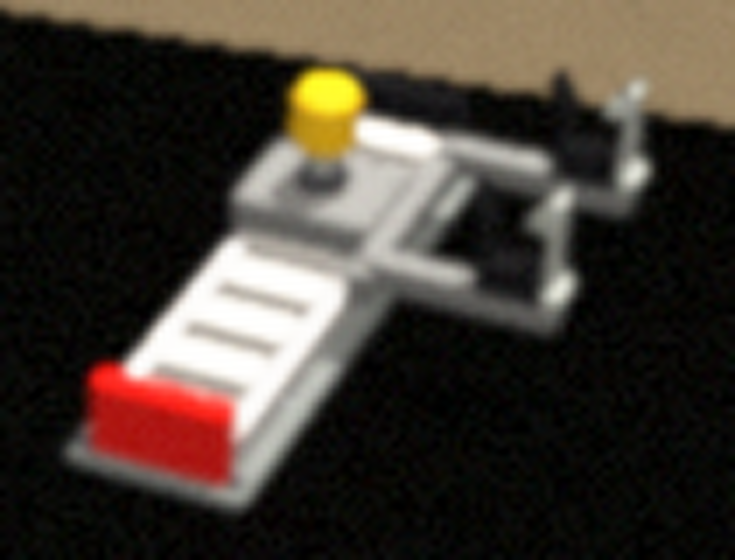

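Run:
```python
from h import *
c=load('top0')
def cr(x,y,u0,v0,s=6): return u0+(x+.5)/s-.5, v0+(y+.5)/s-.5
a=w_z(c,*cr(153,208,135,215),.011); b=w_z(c,*cr(191,513,135,215),.011)
print('marker',a,b,(a+b)/2,np.linalg.norm(a-b),np.degrees(np.arctan2(*(a-b)[[1,0]])))
a=w_z(c,*cr(413,200,135,215),.01); b=w_z(c,*cr(484,472,135,215),.01)
print('slate',a,b,np.linalg.norm(a-b))
k=w_z(c,*cr(443,122,250,195),.087);print('knob',k, w_d(c,323.8,215.3))
L=w_z(c,*cr(68,211,250,195),.0);R=w_z(c,*cr(637,240,250,195),.0);print('base',L,R,np.linalg.norm(L-R),np.degrees(np.arctan2(*(L-R)[[1,0]])))
# knob via scene
s=load('scene0');print(w_z(s,*cr(328,92,255,150,7),.087))
for n in [(326,385),(531,398)]: print('jawtop',w_z(c,*cr(*n,250,195),.092))
```

```text
marker [0.5086276  0.34765665 0.011     ] [0.37037917 0.33670202 0.011     ] [0.43950339 0.34217934 0.011     ] 0.13868176103915708 4.530580305199845
slate [0.50291693 0.22860299 0.01      ] [0.37821951 0.2042448  0.01      ] 0.12705419616853783
knob [ 0.55532254 -0.0980743   0.087     ] [ 0.5545548  -0.09929328  0.0848528 ]
base [0.54145581 0.06692023 0.        ] [ 0.50601961 -0.1951926   0.        ] 0.2644973764886532 82.300612113119
[ 0.55412958 -0.09208736  0.087     ]
jawtop [ 0.44544534 -0.03498875  0.092     ]
jawtop [ 0.43253353 -0.12191925  0.092     ]
```

```bash
cat > plan.py <<'E'
from h import *
import sys, json
from scipy.spatial.transform import Rotation as R
def plan(p,yaw,n,grip,pad=True,lv=True):
    o=get_obs(); q=o['tool_rot']; r0=R.from_quat(np.r_[q[1:],q[0]]); p0=o['eef_pos']
    y=np.radians(yaw); x=np.array([np.cos(y),np.sin(y),0]); z=np.array([0,0,-1.]); r1=R.from_matrix(np.c_[x,np.cross(z,x),z])
    rv=(r0.inv()*r1).as_rotvec(); rows=[]
    for i in range(n):
        rc=r0*R.from_rotvec(rv*i/n); t=rc.inv().apply((np.array(p)-p0)/n)
        rows.append({"translation":[round(float(v),4) for v in t],"rot":[round(float(v),2) for v in np.degrees(rv/n)],"grip":grip})
    print('pos',p0.round(4),'yaw',round(float(np.degrees(np.arctan2(*r0.as_matrix()[[1,0],0]))),2),'tilt',r0.as_matrix()[:,2].round(4),'d',np.linalg.norm(np.array(p)-p0).round(4),'t',o['t'],'F',o['contact_force'].round(2),'g',o['gripper_width'],'q',o['q'].round(2))
    for r in rows: print(json.dumps(r))
if __name__=='__main__':
    a=[float(v) for v in sys.argv[1:]]; plan(a[:3],a[3],int(a[4]),a[5])
E
python3 plan.py .4395 .342 .15 94.5 10 .06
```

```text
pos [0.2786 0.6143 0.2154] yaw 65.6 tilt [-5.0e-04 -1.2e-03 -1.0e+00] d 0.323 t 0.15 F [ 0.12 -0.06 -0.51] g 0.9993066803255525 q [-1.25  0.48  0.02  1.56 -0.01  1.11 -0.08]
{"translation": [-0.0181, 0.0259, 0.0066], "rot": [-0.0, 0.01, -2.89], "grip": 0.06}
{"translation": [-0.0194, 0.025, 0.0066], "rot": [-0.0, 0.01, -2.89], "grip": 0.06}
{"translation": [-0.0207, 0.0239, 0.0066], "rot": [-0.0, 0.01, -2.89], "grip": 0.06}
{"translation": [-0.0218, 0.0229, 0.0066], "rot": [-0.0, 0.01, -2.89], "grip": 0.06}
{"translation": [-0.023, 0.0217, 0.0066], "rot": [-0.0, 0.01, -2.89], "grip": 0.06}
{"translation": [-0.024, 0.0206, 0.0066], "rot": [-0.0, 0.01, -2.89], "grip": 0.06}
{"translation": [-0.025, 0.0193, 0.0066], "rot": [-0.0, 0.01, -2.89], "grip": 0.06}
{"translation": [-0.026, 0.018, 0.0065], "rot": [-0.0, 0.01, -2.89], "grip": 0.06}
{"translation": [-0.0269, 0.0167, 0.0065], "rot": [-0.0, 0.01, -2.89], "grip": 0.06}
{"translation": [-0.0277, 0.0153, 0.0065], "rot": [-0.0, 0.01, -2.89], "grip": 0.06}
```

Emit:
send_rows --commands '[{"translation": [-0.018,0.026,0.0066],"rot": [0,0,-2.9],"grip": 0.06},{"translation": [-0.0194,0.025,0.0066],"rot": [0,0,-2.9],"grip": 0.06},{"translation": [-0.0207,0.024,0.0066],"rot": [0,0,-2.9],"grip": 0.06},{"translation": [-0.022,0.023,0.0066],"rot": [0,0,-2.9],"grip": 0.06},{"translation": [-0.023,0.0217,0.0066],"rot": [0,0,-2.9],"grip": 0.06}]' --force 60

```text
t: 0.57
eef_pos: [0.3601, 0.4769, 0.1825]
tool_rot: [0.0, 0.765, 0.645, -0.0]
contact_force: [0.5, 0.3, -0.5]
gripper_width: 0.701
```

Emit:
send_rows --commands '[{"translation": [-0.024,0.0206,0.0066],"rot": [0,0,-2.9],"grip": 0.06},{"translation": [-0.025,0.0193,0.0066],"rot": [0,0,-2.9],"grip": 0.06},{"translation": [-0.026,0.018,0.0065],"rot": [0,0,-2.9],"grip": 0.06},{"translation": [-0.027,0.0167,0.0065],"rot": [0,0,-2.9],"grip": 0.06},{"translation": [-0.0277,0.0153,0.0065],"rot": [0,0,-2.9],"grip": 0.06}]'

```text
t: 0.98
eef_pos: [0.4407, 0.3408, 0.15]
tool_rot: [-0.0, 0.677, 0.736, -0.0]
contact_force: [0.9, 0.8, -0.2]
gripper_width: 0.702
```

```bash
python3 - <<'E'
from h import *
snap('wrist','w1')
E
python3 plan.py .4395 .342 .15 94.5 1 .06
```

```text
pos [0.4444 0.3328 0.1486] yaw 94.44 tilt [ 2.0e-04 -5.9e-03 -1.0e+00] d 0.0105 t 1.0333 F [ 2.55 -4.96 -0.98] g 0.7015942159806536 q [-0.75  0.36 -0.01  1.91  0.01  0.88  0.88]
{"translation": [0.0096, -0.0042, -0.0015], "rot": [-0.02, 0.34, -0.06], "grip": 0.06}
```

View pics/w1.png

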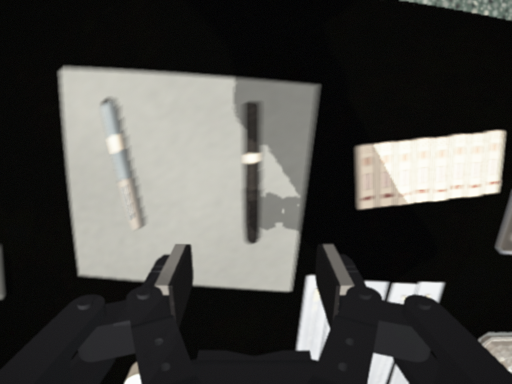

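Emit:
send_rows --commands '[{"translation": [0,0,0.01],"rot": [0,0,0],"grip": 0.06},{"translation": [0,0,0.01],"rot": [0,0,0],"grip": 0.06},{"translation": [0,0,0],"rot": [0,0,0],"grip": 0.06},{"translation": [0,0,0],"rot": [0,0,0],"grip": 0.06},{"translation": [0,0,0],"rot": [0,0,0],"grip": 0.06}]'

```text
t: 1.45
eef_pos: [0.4394, 0.3437, 0.1303]
tool_rot: [-0.0, 0.677, 0.736, -0.0]
contact_force: [-0.0, 0.9, 1.1]
gripper_width: 0.704
```

```bash
python3 - <<'E'
from h import *
snap('wrist','w2')
crop('w2',200,70,320,270,4,'w2m')
E
python3 plan.py .4395 .342 .13 94.5 1 .06
```

```text
pos [0.4397 0.3436 0.1306] yaw 94.71 tilt [ 1.e-04  6.e-04 -1.e+00] d 0.0017 t 1.5 F [-0.49  0.71 -0.14] g 0.7028687460484472 q [-0.76  0.39 -0.01  1.92  0.01  0.84  0.87]
{"translation": [-0.0016, -0.0003, 0.0006], "rot": [0.01, -0.03, 0.21], "grip": 0.06}
```

View pics/w2m.png

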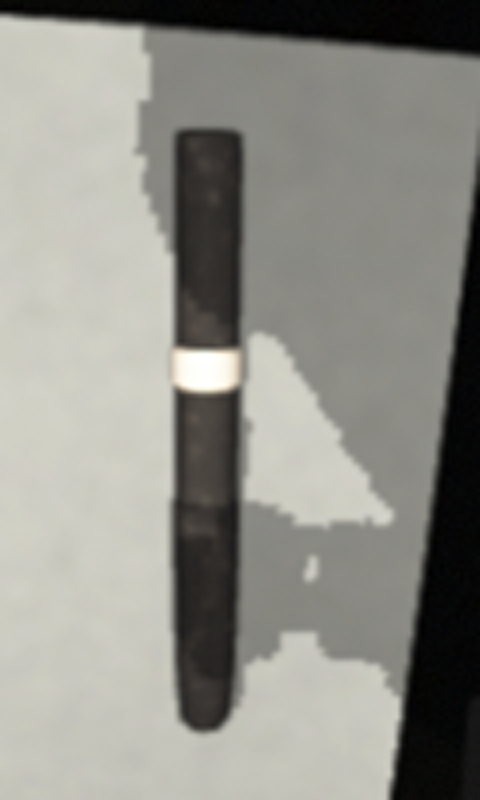

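Run:
```python
from h import *
c=load('w2')
def cr(x,y,u0,v0,s=4): return u0+(x+.5)/s-.5, v0+(y+.5)/s-.5
a=w_z(c,*cr(209,130,200,70),.011); b=w_z(c,*cr(203,730,200,70),.013)
print(a,b,(a+b)/2,np.linalg.norm((a-b)[:2]),np.degrees(np.arctan2(*(b-a)[[1,0]])))
for y in(250,600): 
  for l,r in [(174,240)]: 
    A=w_z(c,*cr(l,y,200,70),.011);B=w_z(c,*cr(r,y,200,70),.011);print((A+B)/2,np.linalg.norm(A-B))
```

```text
[0.37021859 0.33614528 0.011     ] [0.50812732 0.34592452 0.013     ] [0.43917296 0.3410349  0.012     ] 0.13825502005991003 4.056107490418691
[0.39512155 0.33774535 0.011     ] 0.014104920437704777
[0.47541572 0.34423478 0.011     ] 0.015330657324834842
```

Emit:
send_rows --commands '[{"translation": [-0.0024,0,0.025],"rot": [0,0,0.4],"grip": 0.05},{"translation": [0,0,0.03],"rot": [0,0,0],"grip": 0.05},{"translation": [0,0,0.025],"rot": [0,0,0],"grip": 0.05},{"translation": [0,0,0.015],"rot": [0,0,0],"grip": 0.05},{"translation": [0,0,0.007],"rot": [0,0,0],"grip": 0.05}]'

```text
t: 1.92
eef_pos: [0.4391, 0.3398, 0.0265]
tool_rot: [-0.0, 0.68, 0.733, -0.001]
contact_force: [0.5, -0.2, 0.0]
gripper_width: 0.587
```

Emit:
send_rows --commands '[{"translation": [0,0,0.004],"rot": [0,0,0],"grip": 0.04},{"translation": [0,0,0.001],"rot": [0,0,0],"grip": 0.03},{"translation": [0,0,0],"rot": [0,0,0],"grip": 0.025},{"translation": [0,0,0],"rot": [0,0,0],"grip": 0.025},{"translation": [0,0,0],"rot": [0,0,0],"grip": 0.025}]'

```text
t: 2.33
eef_pos: [0.441, 0.3405, 0.0245]
tool_rot: [0.0, 0.681, 0.733, 0.001]
contact_force: [0.6, -0.7, 0.3]
gripper_width: 0.293
```

```bash
python3 plan.py .4392 .3412 .023 94.3 1 .02
```

```text
pos [0.441  0.3405 0.0245] yaw 94.2 tilt [ 0.0014  0.0013 -1.    ] d 0.0024 t 2.3333 F [ 0.59 -0.69  0.35] g 0.2929053843748383 q [-0.76  0.54 -0.01  1.98  0.01  0.62  0.86]
{"translation": [0.0008, -0.0018, 0.0015], "rot": [0.09, -0.07, -0.1], "grip": 0.02}
```

Emit:
send_rows --commands '[{"translation": [0.0005,-0.0018,0.002],"rot": [0,0,0],"grip": 0.022},{"translation": [0,0,0],"rot": [0,0,0],"grip": 0.01},{"translation": [0,0,0],"rot": [0,0,0],"grip": 0.0},{"translation": [0,0,0],"rot": [0,0,0],"grip": 0.0},{"translation": [0,0,0],"rot": [0,0,0],"grip": 0.0}]' --force 80

```text
t: 2.75
eef_pos: [0.4386, 0.3403, 0.0215]
tool_rot: [-0.0, 0.681, 0.733, 0.0]
contact_force: [-0.5, -0.1, -0.1]
gripper_width: 0.001
```

Emit:
send_rows --commands '[{"translation": [0,0,0],"rot": [0,0,0],"grip": 0.0},{"translation": [0,0,0],"rot": [0,0,0],"grip": 0.0},{"translation": [0,0,0],"rot": [0,0,0],"grip": 0.0},{"translation": [0,0,-0.01],"rot": [0,0,0],"grip": 0.0},{"translation": [0,0,-0.02],"rot": [0,0,0],"grip": 0.0}]'

```text
t: 3.17
eef_pos: [0.4371, 0.3391, 0.0503]
tool_rot: [-0.0, 0.681, 0.733, -0.002]
contact_force: [0.5, 1.0, -0.1]
gripper_width: -0.002
```

```bash
python3 plan.py .48 .13 .16 40 7 .0
```

```text
pos [0.4371 0.3391 0.0503] yaw 94.22 tilt [-0.0033 -0.003  -1.    ] d 0.24 t 3.1667 F [ 0.48  0.96 -0.14] g -0.0022994198980004635 q [-0.76  0.5  -0.01  1.98  0.01  0.67  0.86]
{"translation": [-0.0303, 0.0039, -0.0156], "rot": [-0.02, 0.03, 7.75], "grip": 0.0}
{"translation": [-0.0295, 0.0079, -0.0156], "rot": [-0.02, 0.03, 7.75], "grip": 0.0}
{"translation": [-0.0281, 0.0118, -0.0156], "rot": [-0.02, 0.03, 7.75], "grip": 0.0}
{"translation": [-0.0263, 0.0155, -0.0157], "rot": [-0.02, 0.03, 7.75], "grip": 0.0}
{"translation": [-0.0239, 0.0189, -0.0157], "rot": [-0.02, 0.03, 7.75], "grip": 0.0}
{"translation": [-0.0212, 0.022, -0.0157], "rot": [-0.02, 0.03, 7.75], "grip": 0.0}
{"translation": [-0.018, 0.0246, -0.0157], "rot": [-0.02, 0.03, 7.75], "grip": 0.0}
```

Run:
```python
from h import *
snap('wrist','w3'); snap('scene','s3'); crop('s3',230,230,400,384,4,'s3c')
```

```text
(no output)
```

View pics/w3.png

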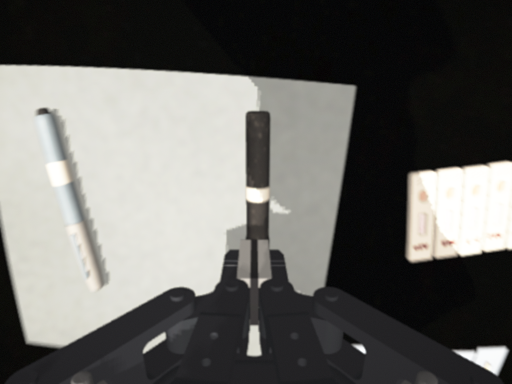

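View pics/s3c.png

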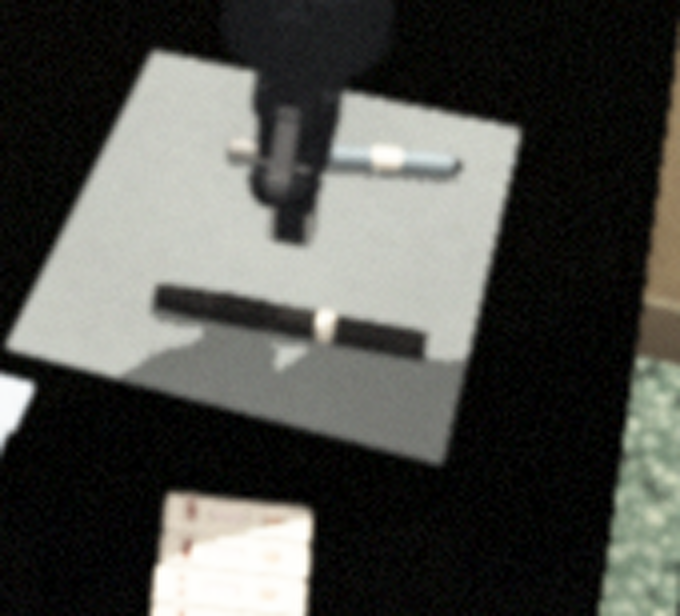

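Run:
```python
from h import *
o=get_obs();p=o['eef_pos'];print(p)
c=load('s3')
for z in(.02,.03,.04,.05,.06,.07): print(z,px(c,[p[0],p[1],z]).round(1))
for P in [(.4392,.3412,.011),(.3702,.336,.011),(.508,.346,.011)]:print(px(c,P))
c=load('w3');print(px(c,[p[0],p[1],p[2]-.017]))
crop('s3',270,260,350,330,8,'s3d')
import station; print([n for n in dir(station) if not n.startswith('_')])
```

```text
[0.44026114 0.34169847 0.05434089]
0.02 [300.8 305.8]
0.03 [301.1 302.3]
0.04 [301.3 298.8]
0.05 [301.5 295.2]
0.06 [301.7 291.6]
0.07 [302. 288.]
[301.21615817 308.80472724]
[335.77967854 315.36045756]
[267.86710909 302.32521777]
[258.3841999  237.32928863]
['PlanningError', 'get_obs', 'hand_in', 'nose_length', 'read_camera']
```

View pics/s3d.png

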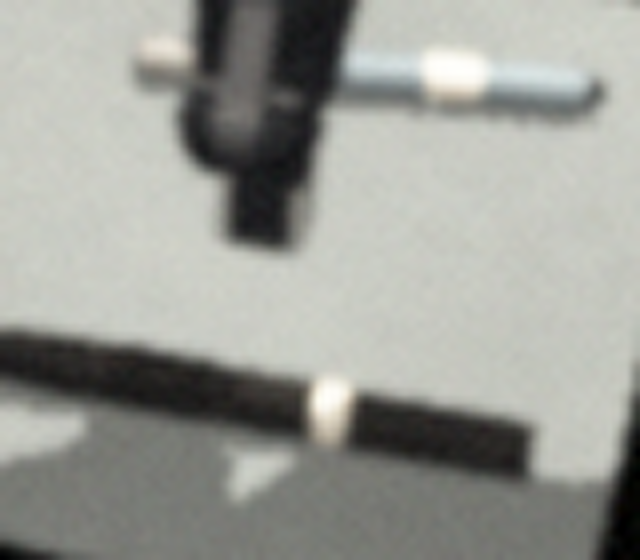

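Run:
```python
from h import *
print(nose_length, nose_length() if callable(nose_length) else '')
c=snap('scene','s4');o=get_obs();print(o['eef_pos'],o['gripper_width'])
crop('s4',270,230,350,330,6,'s4d')
p=o['eef_pos']
for n in('top','wrist'):
  c=snap(n,n+'4');print(px(c,p-[0,0,.017]),px(c,p+[0,0,.01]))
crop('wrist4',200,200,310,300,6,'w4d')
crop('top4',140,230,210,310,7,'t4d')
d=c['depth'];print(d[228:260:4,250:262:4])
```

```text
0.017 
[0.43968507 0.34123483 0.05320194] -0.002594071130257751
[161.76945987 273.92125533] [159.79347403 273.45613582]
[255.03402509 230.91878055] [255.3119255  252.90673269]
[[0.20760286 0.20851892 0.20912056]
 [0.20884308 0.20933549 0.21041219]
 [0.21185894 0.20954573 0.20958586]
 [0.15147106 0.15106556 0.15241176]
 [0.         0.147406   0.148894  ]
 [0.14300948 0.14369608 0.14299281]
 [0.14047037 0.13953869 0.14163667]
 [0.13657948 0.13615587 0.13734794]]
```

View pics/s4d.png

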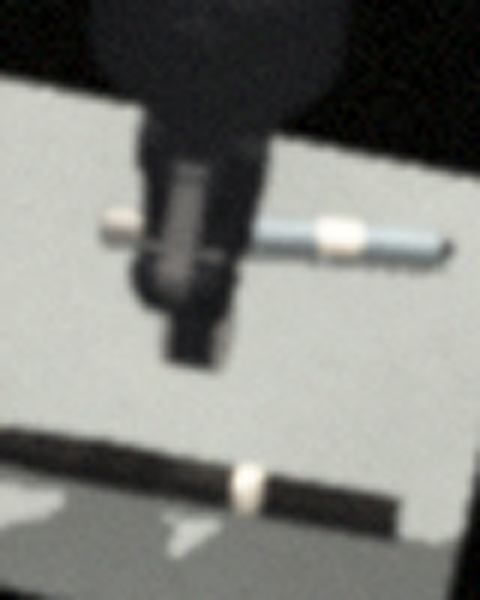

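View pics/w4d.png

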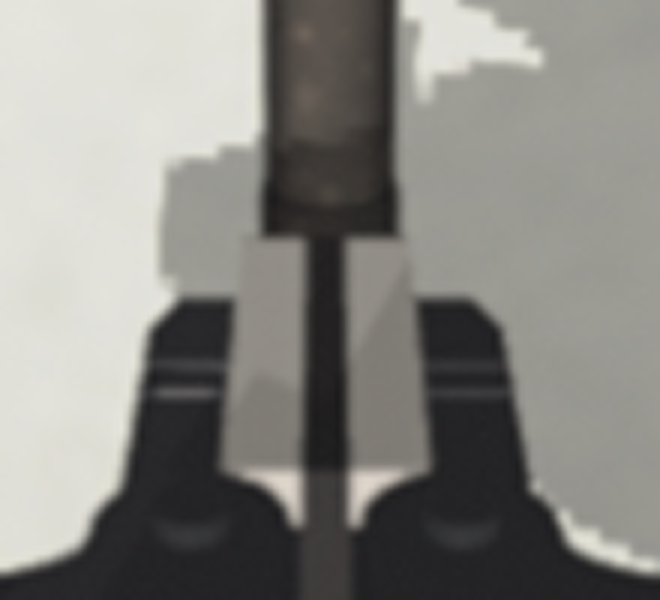

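Run:
```python
from h import *
c=load('wrist4');o=get_obs();print(o['eef_pos'])
for u,v in[(247,241),(262,241),(243,276),(266,276),(247,250),(254,241),(254,255)]: print((u,v),w_d(c,u,v).round(4),c['depth'][v,u])
s=load('s4')
for u,v in[(302,288),(302,280),(299,286)]: print((u,v),w_d(s,u,v).round(4))
for u,v in[(302,310),(310,311)]: print((u,v),w_d(s,u,v).round(4))
```

```text
[0.43856515 0.34032489 0.05160942]
(247, 241) [0.4287 0.3364 0.0724] 0.1511527
(262, 241) [0.428  0.3434 0.0729] 0.15066485
(243, 276) [0.4289 0.3354 0.1024] 0.12267955
(266, 276) [0.4283 0.3443 0.1024] 0.12270478
(247, 250) [0.4285 0.3366 0.0818] 0.14213455
(254, 241) [0.4282 0.3397 0.0731] 0.15042979
(254, 255) [0.4279 0.3396 0.0871] 0.13703634
(302, 288) [0.437  0.3571 0.0862]
(302, 280) [0.4285 0.4022 0.1525]
(299, 286) [0.4426 0.3588 0.0913]
(302, 310) [0.4362 0.3471 0.0148]
(310, 311) [0.4202 0.3465 0.017 ]
```

Run:
```python
from h import *
c=load('wrist4')
for u,v in[(200,150),(150,250),(300,160),(258,150),(258,200)]: print((u,v),w_d(c,u,v).round(4))
```

```text
(200, 150) [0.4001 0.3027 0.0038]
(150, 250) [0.4764 0.2674 0.0017]
(300, 160) [0.4023 0.3684 0.0017]
(258, 150) [0.3949 0.3398 0.0178]
(258, 200) [0.4265 0.3422 0.0183]
```

Emit:
send_rows --commands '[{"translation": [0,0,0.0],"rot": [0,0,0],"grip": 0.045},{"translation": [0,0,0.01],"rot": [0,0,0],"grip": 0.045},{"translation": [0,0,0.01],"rot": [0,0,0],"grip": 0.045},{"translation": [0,0,0.01],"rot": [0,0,0],"grip": 0.045},{"translation": [0,0,0.0],"rot": [0,0,0],"grip": 0.045}]'

```text
t: 3.83
eef_pos: [0.4369, 0.3389, 0.0184]
tool_rot: [-0.0, 0.681, 0.733, -0.002]
contact_force: [-0.5, -0.8, -1.7]
gripper_width: 0.523
```

Run:
```python
from h import *
c=snap('wrist','w5');o=get_obs();print(o['eef_pos'],o['gripper_width'],o['contact_force'])
crop('w5',180,180,330,300,5,'w5d')
```

```text
[0.43733105 0.33925783 0.01936381] 0.5260646604207218 [-1.21444509  0.266714   -0.23131476]
```

View pics/w5d.png

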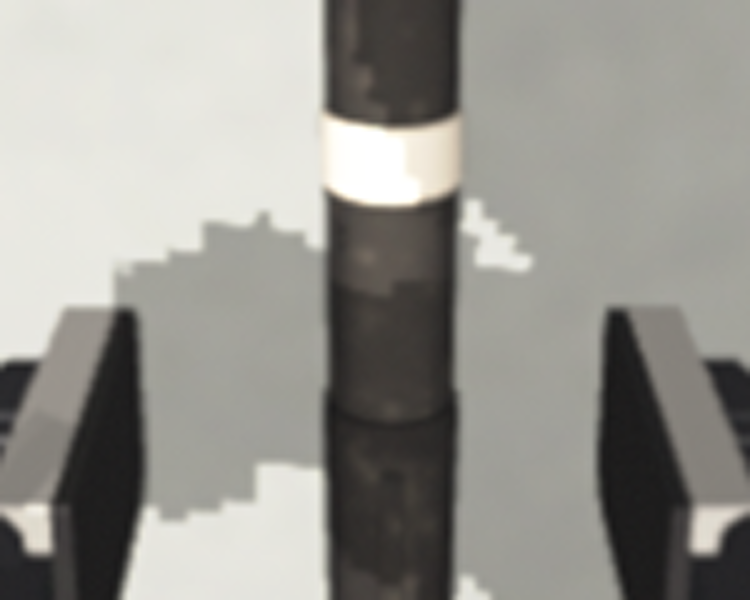

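Run:
```python
from h import *
c=load('w5')
for x,y in[(90,318),(655,318),(90,325),(655,325),(30,480),(715,480)]:
  u=180+x/5-.4;v=180+y/5-.4; print((u,v),w_d(c,u,v).round(4))
```

```text
(197.6, 243.2) [0.428  0.3119 0.0419]
(310.6, 243.2) [0.4235 0.3638 0.0431]
(197.6, 244.6) [0.428  0.3122 0.0434]
(310.6, 244.6) [0.4246 0.3641 0.0422]
(185.6, 275.6) [0.428  0.312  0.0697]
(322.6, 275.6) [0.4243 0.3642 0.0693]
```

Emit:
send_rows --commands '[{"translation": [0.001,0.001,0.009],"rot": [0,0,0],"grip": 0.045},{"translation": [0,0,0.01],"rot": [0,0,0],"grip": 0.045},{"translation": [0,0,0.008],"rot": [0,0,0],"grip": 0.045},{"translation": [0,0,0.004],"rot": [0,0,0],"grip": 0.045},{"translation": [0,0,0],"rot": [0,0,0],"grip": 0.045}]'

```text
t: 4.3
eef_pos: [0.4387, 0.3407, -0.011]
tool_rot: [-0.0, 0.681, 0.733, -0.001]
contact_force: [-0.4, 0.1, 0.1]
gripper_width: 0.522
```

Emit:
send_rows --commands '[{"translation": [0,0,0],"rot": [0,0,0],"grip": 0.045},{"translation": [0,0,0],"rot": [0,0,0],"grip": 0.03},{"translation": [0,0,0],"rot": [0,0,0],"grip": 0.024},{"translation": [0,0,0],"rot": [0,0,0],"grip": 0.024},{"translation": [0,0,0],"rot": [0,0,0],"grip": 0.024}]'

```text
t: 4.72
eef_pos: [0.4397, 0.3415, -0.0092]
tool_rot: [0.0, 0.681, 0.733, 0.0]
contact_force: [-0.3, -0.0, -0.1]
gripper_width: 0.279
```

Run:
```python
from h import *
c=snap('wrist','w6');o=get_obs();print(o['eef_pos'],o['gripper_width'],o['contact_force'])
crop('w6',180,180,330,300,5,'w6d')
for x,y in[(270,318),(500,318)]:
  u=180+x/5-.4;v=180+y/5-.4; print((u,v),w_d(c,u,v).round(4))
```

```text
[ 0.43964724  0.34152772 -0.00932158] 0.28211328235049976 [-0.70722416 -0.2970962   0.47809121]
(233.6, 243.2) [0.4357 0.3308 0.0018]
(279.6, 243.2) [0.4278 0.3523 0.0142]
```

View pics/w6d.png

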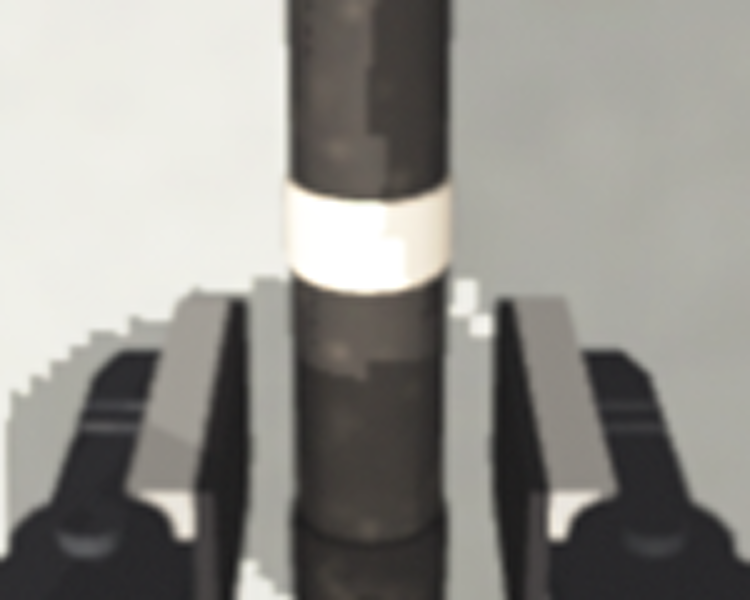

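Emit:
send_rows --commands '[{"translation": [0,0,0.004],"rot": [0,0,0],"grip": 0.024},{"translation": [0,0,0],"rot": [0,0,0],"grip": 0.024},{"translation": [0,0,0],"rot": [0,0,0],"grip": 0.02},{"translation": [0,0,0],"rot": [0,0,0],"grip": 0.01},{"translation": [0,0,0],"rot": [0,0,0],"grip": 0.0}]'

```text
t: 5.18
eef_pos: [0.4407, 0.3423, -0.0116]
tool_rot: [0.0, 0.681, 0.732, 0.001]
contact_force: [-3.4, -2.2, 18.8]
gripper_width: 0.162
```

Emit:
send_rows --commands '[{"translation": [0,0,0],"rot": [0,0,0],"grip": 0.0},{"translation": [0,0,0],"rot": [0,0,0],"grip": 0.0},{"translation": [0,0,0],"rot": [0,0,0],"grip": 0.0},{"translation": [0,0,0],"rot": [0,0,0],"grip": 0.0},{"translation": [0,0,0],"rot": [0,0,0],"grip": 0.0}]'

```text
t: 5.6
eef_pos: [0.4407, 0.3423, -0.0116]
tool_rot: [0.0, 0.681, 0.732, 0.001]
contact_force: [-3.0, -2.7, 19.3]
gripper_width: 0.159
```

```bash
python3 plan.py .4392 .3412 .1 94.3 6 .0
python3 - <<'E'
from h import *
c=snap('wrist','w7')
crop('w7',180,180,330,300,5,'w7d')
for x,y in[(260,310),(500,310)]:
  u=180+x/5-.4;v=180+y/5-.4; print((u,v),w_d(c,u,v).round(4))
E
```

```text
pos [ 0.4407  0.3423 -0.0116] yaw 94.19 tilt [ 0.0022  0.0019 -1.    ] d 0.1116 t 5.6 F [-2.95 -2.71 19.32] g 0.15899706379965894 q [-0.76  0.6  -0.01  1.99  0.02  0.55  0.86]
{"translation": [-0.0001, -0.0002, -0.0186], "rot": [0.02, -0.02, -0.02], "grip": 0.0}
{"translation": [-0.0001, -0.0002, -0.0186], "rot": [0.02, -0.02, -0.02], "grip": 0.0}
{"translation": [-0.0001, -0.0002, -0.0186], "rot": [0.02, -0.02, -0.02], "grip": 0.0}
{"translation": [-0.0002, -0.0002, -0.0186], "rot": [0.02, -0.02, -0.02], "grip": 0.0}
{"translation": [-0.0002, -0.0002, -0.0186], "rot": [0.02, -0.02, -0.02], "grip": 0.0}
{"translation": [-0.0002, -0.0003, -0.0186], "rot": [0.02, -0.02, -0.02], "grip": 0.0}
(231.6, 241.6) [0.4305 0.3308 0.0101]
(279.6, 241.6) [0.4286 0.3531 0.0106]
```

View pics/w7d.png

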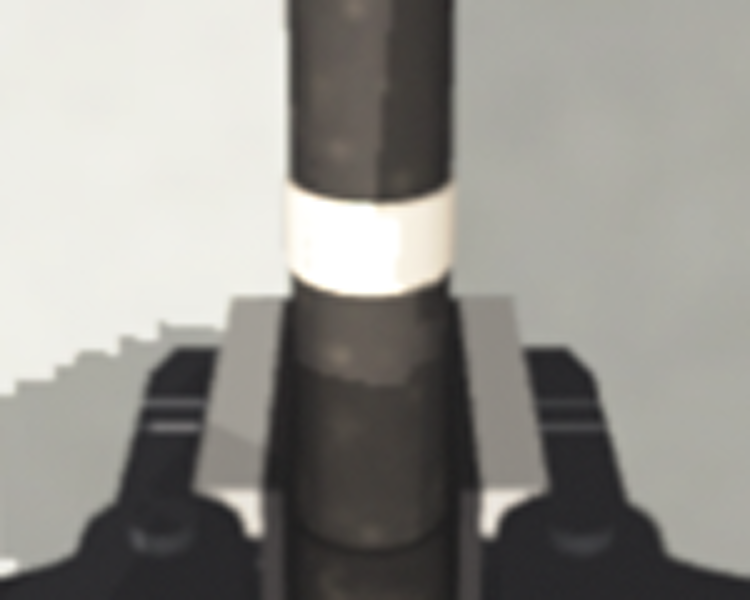

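Emit:
send_rows --commands '[{"translation": [0,0,-0.008],"rot": [0,0,0],"grip": 0.0},{"translation": [0,0,-0.015],"rot": [0,0,0],"grip": 0.0},{"translation": [0,0,-0.03],"rot": [0,0,0],"grip": 0.0},{"translation": [0,0,-0.03],"rot": [0,0,0],"grip": 0.0},{"translation": [0,0,-0.03],"rot": [0,0,0],"grip": 0.0}]'

```text
t: 6.07
eef_pos: [0.439, 0.341, 0.1003]
tool_rot: [-0.0, 0.681, 0.733, -0.001]
contact_force: [0.4, 1.0, -1.0]
gripper_width: 0.16
```

```bash
python3 plan.py .53 -.03 .135 -7.7 15 .0
python3 - <<'E'
from h import *
c=snap('scene','s8')
crop('s8',230,200,400,340,4,'s8d')
E
```

```text
pos [0.439  0.341  0.1003] yaw 94.21 tilt [-9.e-04 -8.e-04 -1.e+00] d 0.3836 t 6.0667 F [ 0.37  0.98 -1.  ] g 0.1597010085894193 q [-0.76  0.42 -0.01  1.94  0.01  0.77  0.86]
{"translation": [-0.0251, 0.0042, -0.0023], "rot": [-0.0, 0.01, 6.79], "grip": 0.0}
{"translation": [-0.0244, 0.0072, -0.0023], "rot": [-0.0, 0.01, 6.79], "grip": 0.0}
{"translation": [-0.0234, 0.01, -0.0023], "rot": [-0.0, 0.01, 6.79], "grip": 0.0}
{"translation": [-0.0221, 0.0127, -0.0023], "rot": [-0.0, 0.01, 6.79], "grip": 0.0}
{"translation": [-0.0204, 0.0152, -0.0023], "rot": [-0.0, 0.01, 6.79], "grip": 0.0}
{"translation": [-0.0185, 0.0175, -0.0023], "rot": [-0.0, 0.01, 6.79], "grip": 0.0}
{"translation": [-0.0163, 0.0196, -0.0023], "rot": [-0.0, 0.01, 6.79], "grip": 0.0}
{"translation": [-0.0138, 0.0214, -0.0023], "rot": [-0.0, 0.01, 6.79], "grip": 0.0}
{"translation": [-0.0112, 0.0229, -0.0023], "rot": [-0.0, 0.01, 6.79], "grip": 0.0}
{"translation": [-0.0084, 0.024, -0.0023], "rot": [-0.0, 0.01, 6.79], "grip": 0.0}
{"translation": [-0.0055, 0.0249, -0.0023], "rot": [-0.0, 0.01, 6.79], "grip": 0.0}
{"translation": [-0.0025, 0.0253, -0.0023], "rot": [-0.0, 0.01, 6.79], "grip": 0.0}
{"translation": [0.0005, 0.0255, -0.0023], "rot": [-0.0, 0.01, 6.79], "grip": 0.0}
{"translation": [0.0035, 0.0252, -0.0023], "rot": [-0.0, 0.01, 6.79], "grip": 0.0}
{"translation": [0.0065, 0.0246, -0.0023], "rot": [-0.0, 0.01, 6.79], "grip": 0.0}
```

View pics/s8d.png

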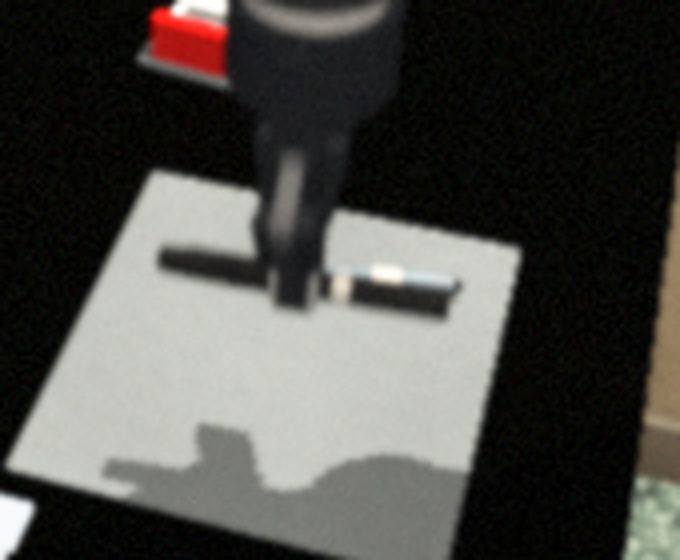

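The marker is gripped and level, with the fingers at its middle (crop ~(295,290)). Next I'll carry it to a viewing point beside the clips.

Emit:
send_rows --commands '[{"translation": [-0.025,0.004,-0.0025],"rot": [0,0,6.8],"grip": 0.0},{"translation": [-0.0244,0.007,-0.0025],"rot": [0,0,6.8],"grip": 0.0},{"translation": [-0.0234,0.01,-0.0025],"rot": [0,0,6.8],"grip": 0.0},{"translation": [-0.022,0.0127,-0.0025],"rot": [0,0,6.8],"grip": 0.0},{"translation": [-0.0204,0.0152,-0.0025],"rot": [0,0,6.8],"grip": 0.0}]'

```text
t: 6.53
eef_pos: [0.4693, 0.2167, 0.1119]
tool_rot: [-0.0, 0.867, 0.499, -0.0]
contact_force: [-0.2, -0.0, -0.3]
gripper_width: 0.161
```

Emit:
send_rows --commands '[{"translation": [-0.0185,0.0175,-0.0023],"rot": [0,0,6.8],"grip": 0.0},{"translation": [-0.0163,0.0196,-0.0023],"rot": [0,0,6.8],"grip": 0.0},{"translation": [-0.0138,0.0214,-0.0023],"rot": [0,0,6.8],"grip": 0.0},{"translation": [-0.011,0.023,-0.0023],"rot": [0,0,6.8],"grip": 0.0},{"translation": [-0.0084,0.024,-0.0023],"rot": [0,0,6.8],"grip": 0.0}]'

```text
t: 6.95
eef_pos: [0.4997, 0.093, 0.1234]
tool_rot: [-0.0, 0.975, 0.224, 0.0]
contact_force: [1.8, -1.1, -0.2]
gripper_width: 0.156
```

Emit:
send_rows --commands '[{"translation": [-0.0055,0.025,-0.0023],"rot": [0,0,6.8],"grip": 0.0},{"translation": [-0.0025,0.0253,-0.0023],"rot": [0,0,6.8],"grip": 0.0},{"translation": [0.0005,0.0255,-0.0023],"rot": [0,0,6.8],"grip": 0.0},{"translation": [0.0035,0.025,-0.0023],"rot": [0,0,6.8],"grip": 0.0},{"translation": [0.0065,0.0246,-0.0023],"rot": [0,0,6.8],"grip": 0.0}]'

```text
t: 7.37
eef_pos: [0.5299, -0.0304, 0.1349]
tool_rot: [-0.0, 0.997, -0.071, -0.0]
contact_force: [0.6, 1.4, 0.8]
gripper_width: 0.162
```

Emit:
send_rows --commands '[{"translation": [0,0,0],"rot": [0,0,0],"grip": 0.0},{"translation": [0,0,0],"rot": [0,0,0],"grip": 0.0},{"translation": [0,0,0],"rot": [0,0,0],"grip": 0.0},{"translation": [0,0,0],"rot": [0,0,0],"grip": 0.0},{"translation": [0,0,0],"rot": [0,0,0],"grip": 0.0}]'

```text
t: 7.78
eef_pos: [0.5297, -0.0279, 0.1346]
tool_rot: [-0.0, 0.998, -0.067, -0.0]
contact_force: [-0.1, 0.4, -1.4]
gripper_width: 0.156
```

```bash
python3 - <<'E'
from h import *
c=snap('wrist','w9')
E
python3 plan.py .53 -.03 .135 -7.7 1 .0
```

```text
pos [ 0.5298 -0.0281  0.1347] yaw -7.66 tilt [-4.e-04  5.e-04 -1.e+00] d 0.0019 t 7.8333 F [0.1  0.36 0.02] g 0.1580836764045323 q [-0.47  0.37  0.5   2.   -0.24  0.82  0.03]
{"translation": [0.0005, 0.0019, -0.0003], "rot": [-0.02, 0.03, 0.04], "grip": 0.0}
```

View pics/w9.png

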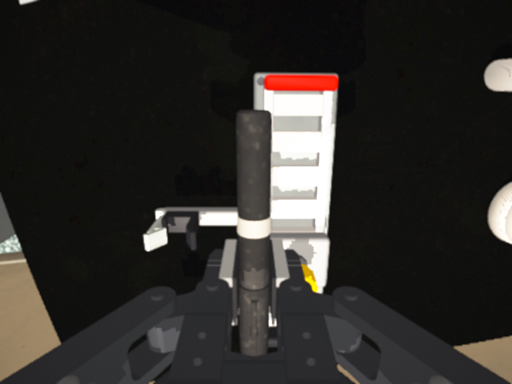

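Run:
```python
from h import *
crop('w9',130,190,250,270,6,'w9a')
crop('w9',230,60,350,300,2.5,'w9b')
```

```text
(no output)
```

View pics/w9a.png

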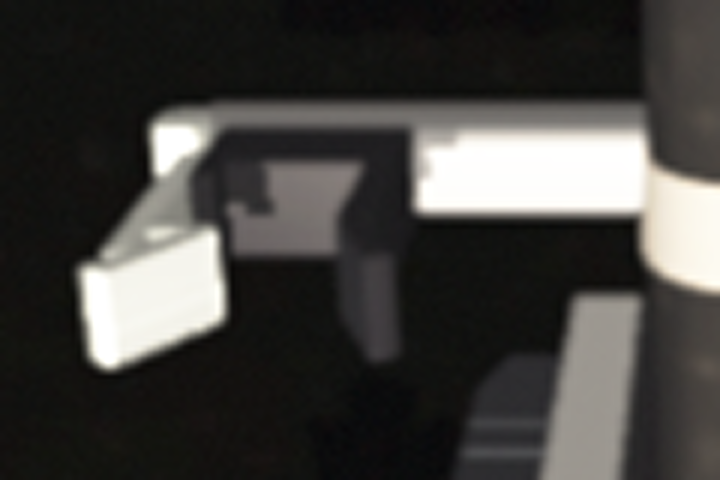

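View pics/w9b.png

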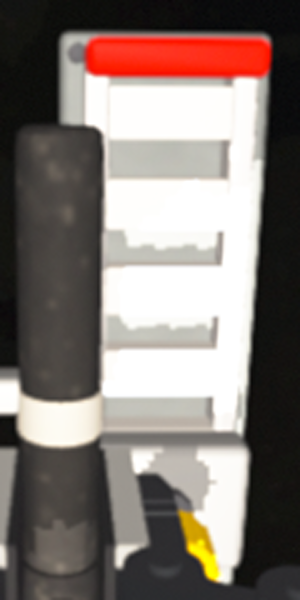

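Run:
```python
from h import *
c=load('w9')
def cr(x,y,u0,v0,s=6): return u0+(x+.5)/s-.5, v0+(y+.5)/s-.5
psi=np.radians(82.3); gy=np.array([np.cos(psi),np.sin(psi)]);gx=np.array([gy[1],-gy[0]])
def seat(x,y,z,lx,ly):
    p=w_z(c,*cr(x,y,130,190),z); s=p[:2]-lx*gx-ly*gy; d=w_d(c,*cr(x,y,130,190)); print((x,y),p.round(4),'seat',s.round(4),'depth z',d.round(4))
seat(105,366,.092,-.015,.038)
seat(80,265,.092,-.015,.052)
seat(228,320,.080,-.0045,.038)
seat(222,232,.080,-.0045,.052)
seat(398,358,.090,.015,.038)   # back wall top right?
seat(370,360,.090,.012,.038)
for x,y in[(300,200),(300,230),(280,250),(150,300),(200,290),(385,330),(360,300),(500,180)]: print((x,y),w_d(c,*cr(x,y,130,190)).round(4))
# rail direction
L=lambda x,y,z:w_z(c,*cr(x,y,230,60,2.5),z)
a=L(271,40,.04);b=L(86,40,.04);print('stop back edge',a,b,np.degrees(np.arctan2(*(a-b)[[1,0]]))+90, np.linalg.norm(a-b))
a=L(268,40,.0);b=L(243,430,.0)
print('base R edge?',np.degrees(np.arctan2(*(a-b)[[1,0]])))
for s in[(228,130),(213,420)]: print(L(*s,.024))
a=L(226,140,.024);b=L(212,420,.024);print('slot right ends',np.degrees(np.arctan2(*(a-b)[[1,0]])))
for y in (435,):print('carr edge',[L(x,436,.044) for x in(110,245)])
a=L(110,436,.044);b=L(245,440,.044);print(np.degrees(np.arctan2(*(b-a)[[1,0]]))+90)
```

```text
(105, 366) [ 0.452  -0.0458  0.092 ] seat [ 0.4618 -0.0855] depth z [ 0.4109 -0.09   -0.0011]
(80, 265) [ 0.4523 -0.0328  0.092 ] seat [ 0.4602 -0.0863] depth z [ 0.4112 -0.0709 -0.0012]
(228, 320) [ 0.4635 -0.0472  0.08  ] seat [ 0.4629 -0.0855] depth z [ 0.434  -0.0842 -0.0014]
(222, 232) [ 0.4654 -0.0356  0.08  ] seat [ 0.4629 -0.0878] depth z [ 0.4587 -0.0432  0.0611]
(398, 358) [ 0.486  -0.0501  0.09  ] seat [ 0.4661 -0.0857] depth z [ 0.4614 -0.095  -0.0015]
(370, 360) [ 0.4827 -0.0499  0.09  ] seat [ 0.4657 -0.086 ] depth z [ 0.4572 -0.0937  0.0006]
(300, 200) [ 0.4691 -0.0411  0.0585]
(300, 230) [ 0.4686 -0.0447  0.0599]
(280, 250) [ 0.4654 -0.0472  0.0598]
(150, 300) [ 0.4573 -0.0404  0.0868]
(200, 290) [ 0.4615 -0.0422  0.0814]
(385, 330) [ 0.4849 -0.0468  0.0889]
(360, 300) [ 0.4822 -0.0435  0.087 ]
(500, 180) [ 0.4935 -0.0464  0.0463]
stop back edge [0.60458163 0.05297178 0.04      ] [0.5495107  0.05982202 0.04      ] 82.90942748389656 0.05549533962486613
base R edge? 82.68072085694585
[0.59264836 0.02673959 0.024     ]
[ 0.57979384 -0.07527042  0.024     ]
slot right ends 82.90031724236347
carr edge [array([ 0.54175189, -0.06716214,  0.044     ]), array([ 0.58728185, -0.0734116 ,  0.044     ])]
80.32787283211334
```

```bash
python3 plan.py .462 -.086 .095 -7.5 5 .0
```

```text
pos [ 0.5298 -0.0281  0.1347] yaw -7.66 tilt [-4.e-04  5.e-04 -1.e+00] d 0.0976 t 7.8333 F [0.1  0.36 0.02] g 0.1580836764045323 q [-0.47  0.37  0.5   2.   -0.24  0.82  0.03]
{"translation": [-0.0119, 0.0133, 0.0079], "rot": [-0.0, 0.01, -0.03], "grip": 0.0}
{"translation": [-0.0119, 0.0133, 0.0079], "rot": [-0.0, 0.01, -0.03], "grip": 0.0}
{"translation": [-0.0119, 0.0133, 0.0079], "rot": [-0.0, 0.01, -0.03], "grip": 0.0}
{"translation": [-0.0119, 0.0133, 0.0079], "rot": [-0.0, 0.01, -0.03], "grip": 0.0}
{"translation": [-0.0119, 0.0133, 0.0079], "rot": [-0.0, 0.01, -0.03], "grip": 0.0}
```

Emit:
send_rows --commands '[{"translation": [-0.015,0.0165,0.004],"rot": [0,0,0],"grip": 0.0},{"translation": [-0.015,0.0165,0.008],"rot": [0,0,0],"grip": 0.0},{"translation": [-0.015,0.0165,0.009],"rot": [0,0,0],"grip": 0.0},{"translation": [-0.0095,0.012,0.009],"rot": [0,0,0],"grip": 0.0},{"translation": [-0.005,0.005,0.0095],"rot": [0,0,-0.15],"grip": 0.0}]'

```text
t: 8.25
eef_pos: [0.4602, -0.0881, 0.0951]
tool_rot: [-0.0, 0.998, -0.067, -0.0]
contact_force: [0.3, 0.2, -0.1]
gripper_width: 0.158
```

Emit:
send_rows --commands '[{"translation": [0,0,0],"rot": [0,0,0],"grip": 0.0},{"translation": [0,0,0],"rot": [0,0,0],"grip": 0.0},{"translation": [0,0,0],"rot": [0,0,0],"grip": 0.0},{"translation": [0,0,0],"rot": [0,0,0],"grip": 0.0},{"translation": [0,0,0],"rot": [0,0,0],"grip": 0.0}]'

```text
t: 8.67
eef_pos: [0.463, -0.0865, 0.0959]
tool_rot: [-0.0, 0.998, -0.066, 0.001]
contact_force: [-0.1, -0.4, -0.7]
gripper_width: 0.158
```

```bash
python3 plan.py .462 -.086 .095 -7.5 1 .0
python3 - <<'E'
from h import *
c=snap('wrist','w10');snap('scene','s10');snap('top','t10')
crop('s10',260,110,370,230,5,'s10d')
E
```

```text
pos [ 0.463  -0.0865  0.0959] yaw -7.57 tilt [ 1.2e-03  1.0e-04 -1.0e+00] d 0.0014 t 8.6667 F [-0.14 -0.37 -0.68] g 0.15777598711566745 q [-0.37  0.34  0.5   2.17 -0.26  0.69  0.18]
{"translation": [-0.0011, -0.0003, 0.0009], "rot": [-0.01, -0.07, -0.07], "grip": 0.0}
```

View pics/w10.png

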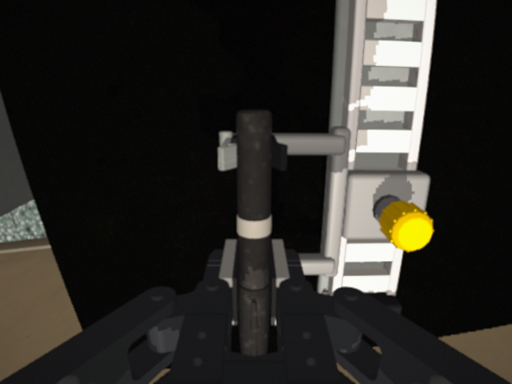

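View pics/s10d.png

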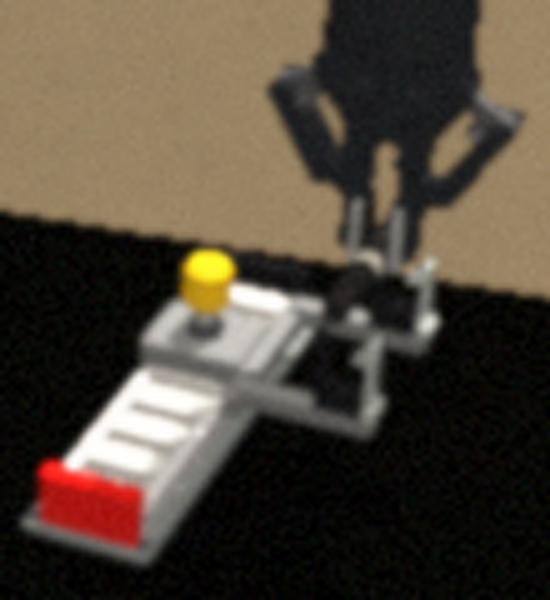

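Run:
```python
from h import *
c=load('w10'); crop('w10',205,100,305,190,7,'w10a'); crop('w10',360,180,450,260,7,'w10k')
print('knob',w_z(c,411.5,234,.087))
a=w_z(c,254.5,110,.1185);b=w_z(c,254,226,.1185)
print(a,b,np.degrees(np.arctan2(*(a-b)[[1,0]])))
```

```text
knob [ 0.55409254 -0.09846914  0.087     ]
[ 0.47288351 -0.01653752  0.1185    ] [ 0.46594195 -0.06741018  0.1185    ] 82.22999274161279
```

View pics/w10a.png

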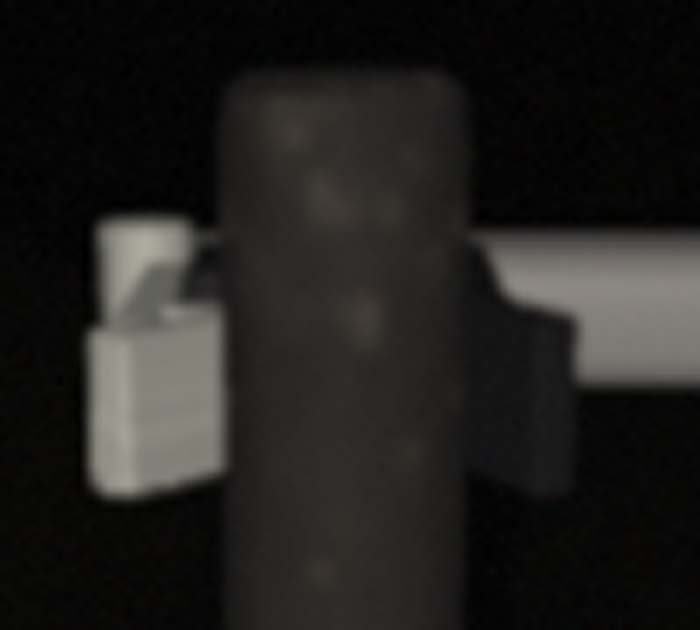

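View pics/w10k.png

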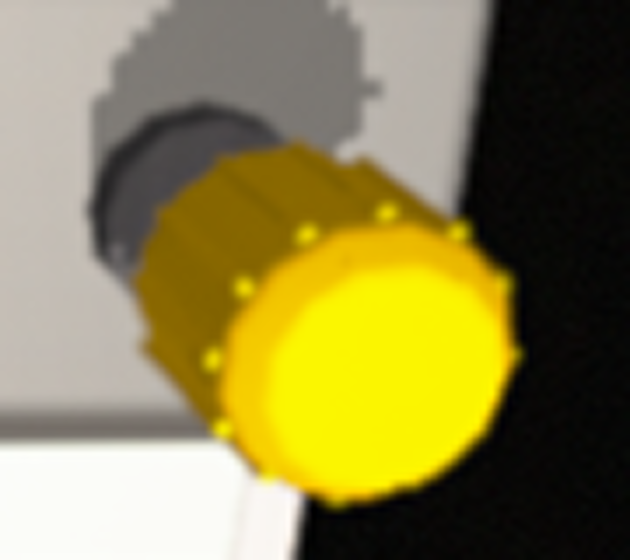

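Run:
```python
from h import *
c=load('w10')
def cr(x,y,u0,v0,s=7): return u0+(x+.5)/s-.5, v0+(y+.5)/s-.5
psi=np.radians(82.5); gy=np.array([np.cos(psi),np.sin(psi)]);gx=np.array([gy[1],-gy[0]])
k=w_z(c,*cr(378,378,360,180),.087);print('knob',k,'seat',k[:2]-.095*gx)
s0=np.array([.461,-.0858])
def loc(x,y,z):
    p=w_z(c,*cr(x,y,205,100),z)[:2]-s0; return np.round([p@gx,p@gy],4)
print('nose outer',loc(135,495,.092),loc(120,325,.092),'wall',loc(530,495,.09),loc(570,495,.09))
print('marker edges',loc(228,495,.1185),loc(467,495,.1185),loc(222,150,.1185),loc(468,150,.1185))
```

```text
knob [ 0.55533295 -0.09837482  0.087     ] seat [ 0.46114569 -0.08597483]
nose outer [-0.013   0.0385] [-0.0137  0.0511] wall [0.0163 0.038 ] [0.0193 0.038 ]
marker edges [-0.0047  0.0449] [0.01   0.0449] [-0.0048  0.0658] [0.0097 0.0658]
```

Emit:
send_rows --commands '[{"translation": [-0.001,0,0.008],"rot": [0,0,0],"grip": 0.0},{"translation": [0,0,0.008],"rot": [0,0,0],"grip": 0.0},{"translation": [0,0,0.006],"rot": [0,0,0],"grip": 0.0},{"translation": [0,0,0.004],"rot": [0,0,0],"grip": 0.0},{"translation": [0,0,0.004],"rot": [0,0,0],"grip": 0.0}]' --force 100

```text
t: 9.23
eef_pos: [0.4643, -0.0875, 0.0658]
tool_rot: [0.0, 0.998, -0.067, 0.003]
contact_force: [7.3, -0.7, 11.2]
gripper_width: 0.154
```

Emit:
send_rows --commands '[{"translation": [0,0,0.004],"rot": [0,0,0],"grip": 0.0},{"translation": [0,0,0.004],"rot": [0,0,0],"grip": 0.0},{"translation": [0,0,0.004],"rot": [0,0,0],"grip": 0.0},{"translation": [0,0,0.003],"rot": [0,0,0],"grip": 0.0},{"translation": [0,0,0],"rot": [0,0,0],"grip": 0.0}]'

```text
t: 9.65
eef_pos: [0.4626, -0.0872, 0.05]
tool_rot: [0.0, 0.998, -0.067, 0.001]
contact_force: [5.3, -1.7, -2.4]
gripper_width: 0.151
```

Emit:
send_rows --commands '[{"translation": [0,0,0.002],"rot": [0,0,0],"grip": 0.0},{"translation": [0,0,0.002],"rot": [0,0,0],"grip": 0.0},{"translation": [0,0,0.001],"rot": [0,0,0],"grip": 0.0},{"translation": [0,0,0],"rot": [0,0,0],"grip": 0.0},{"translation": [0,0,0],"rot": [0,0,0],"grip": 0.0}]'

```text
t: 10.07
eef_pos: [0.4609, -0.0869, 0.0454]
tool_rot: [-0.0, 0.998, -0.067, -0.0]
contact_force: [0.8, 0.5, 7.4]
gripper_width: 0.149
```

```bash
python3 plan.py .462 -.086 .0454 -7.5 1 .0
python3 - <<'E'
from h import *
c=snap('wrist','w11');snap('scene','s11')
crop('s11',290,130,370,210,7,'s11d')
crop('w11',180,70,330,260,4,'w11d')
E
```

```text
pos [ 0.4609 -0.0869  0.0454] yaw -7.65 tilt [-3.e-04  4.e-04 -1.e+00] d 0.0014 t 10.0667 F [0.76 0.5  7.35] g 0.14891728915086097 q [-0.31  0.43  0.44  2.2  -0.34  0.57  0.25]
{"translation": [0.0009, -0.001, 0.0], "rot": [-0.02, 0.02, -0.15], "grip": 0.0}
```

View pics/w11d.png

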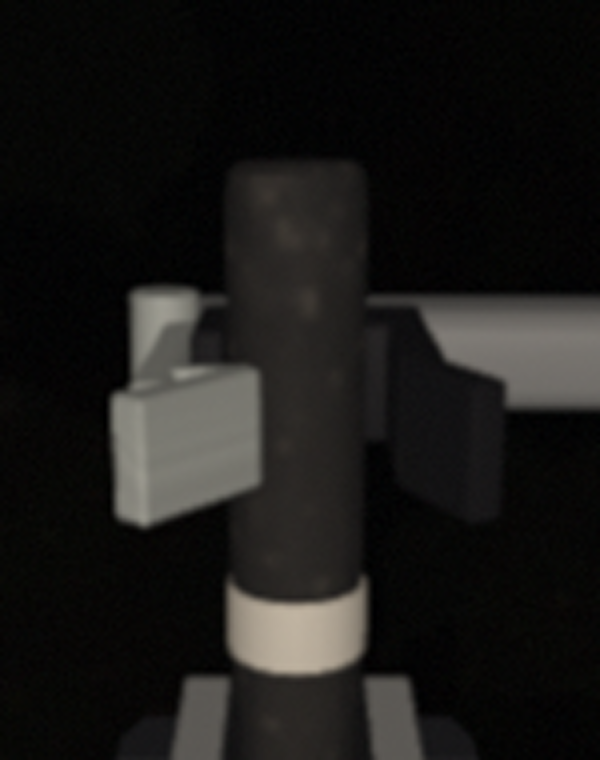

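View pics/s11d.png

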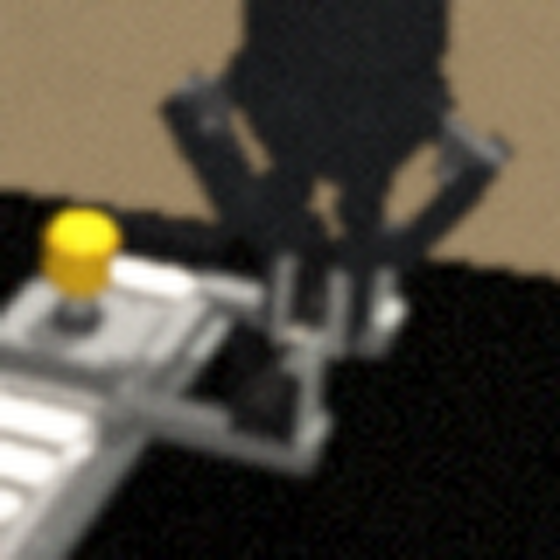

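Emit:
send_rows --commands '[{"translation": [0,0,0.001],"rot": [0,0,0],"grip": 0.0},{"translation": [0,0,0.0005],"rot": [0,0,0],"grip": 0.0},{"translation": [0,0,0],"rot": [0,0,0],"grip": 0.0},{"translation": [0,0,0],"rot": [0,0,0],"grip": 0.0},{"translation": [0,0,0],"rot": [0,0,0],"grip": 0.0}]'

```text
t: 10.58
eef_pos: [0.4609, -0.0869, 0.0452]
tool_rot: [-0.001, 0.998, -0.067, -0.0]
contact_force: [-5.1, 1.3, 28.8]
gripper_width: 0.156
```

Emit:
send_rows --commands '[{"translation": [0,0,-0.0015],"rot": [0,0,0],"grip": 0.0},{"translation": [0,0,0],"rot": [0,0,0],"grip": 0.025},{"translation": [0,0,0],"rot": [0,0,0],"grip": 0.035},{"translation": [0,0,0],"rot": [0,0,0],"grip": 0.035},{"translation": [0,0,0],"rot": [0,0,0],"grip": 0.035}]'

```text
t: 11.0
eef_pos: [0.4601, -0.0868, 0.0448]
tool_rot: [0.0, 0.998, -0.067, -0.001]
contact_force: [-1.1, 0.1, 0.3]
gripper_width: 0.41
```

Emit:
send_rows --commands '[{"translation": [0,0,-0.005],"rot": [0,0,0],"grip": 0.045},{"translation": [0,0,-0.015],"rot": [0,0,0],"grip": 0.05},{"translation": [0,0,-0.025],"rot": [0,0,0],"grip": 0.05},{"translation": [0,0,-0.025],"rot": [0,0,0],"grip": 0.05},{"translation": [0,0,-0.01],"rot": [0,0,0],"grip": 0.05}]'

```text
t: 11.42
eef_pos: [0.4621, -0.0874, 0.1279]
tool_rot: [-0.0, 0.998, -0.067, 0.001]
contact_force: [0.6, -0.8, -0.0]
gripper_width: 0.583
```

```bash
python3 - <<'E'
from h import *
c=snap('wrist','w12');snap('scene','s12');snap('top','t12')
crop('s12',290,130,370,210,7,'s12d')
E
python3 plan.py .555 -.0983 .125 -7.5 5 .05
```

```text
pos [ 0.4614 -0.0867  0.1257] yaw -7.62 tilt [ 1.4e-03  5.0e-04 -1.0e+00] d 0.0944 t 11.5667 F [ 0.03 -0.43 -0.48] g 0.5799693056837327 q [-0.4   0.28  0.54  2.15 -0.21  0.76  0.14]
{"translation": [0.0189, -0.0002, 0.0002], "rot": [-0.01, -0.02, -0.02], "grip": 0.05}
{"translation": [0.0189, -0.0002, 0.0002], "rot": [-0.01, -0.02, -0.02], "grip": 0.05}
{"translation": [0.0189, -0.0002, 0.0002], "rot": [-0.01, -0.02, -0.02], "grip": 0.05}
{"translation": [0.0189, -0.0002, 0.0001], "rot": [-0.01, -0.02, -0.02], "grip": 0.05}
{"translation": [0.0189, -0.0001, 0.0001], "rot": [-0.01, -0.02, -0.02], "grip": 0.05}
```

View pics/w12.png

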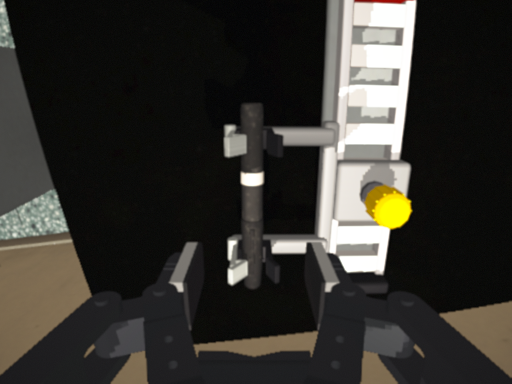

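View pics/s12d.png

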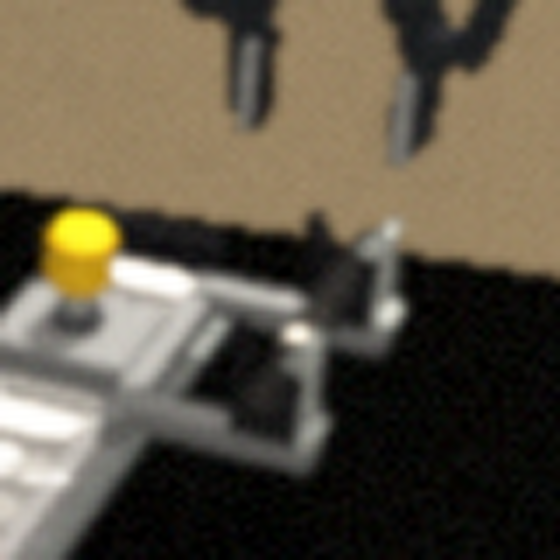

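Run:
```python
from h import *
crop('w12',210,95,340,300,3.8,'w12d')
c=load('w12');s0=np.array([.4620,-.086]);psi=np.radians(82.5); gy=np.array([np.cos(psi),np.sin(psi)]);gx=np.array([gy[1],-gy[0]])
for u,v in[(252,103),(253,288)]:
  p=w_z(c,u,v,.068);q=p[:2]-s0;print(p,q@gx,q@gy)
for u,v in[(252,120),(252,200),(253,230)]: print(w_d(c,u,v))
print('knob',w_z(c,391.5,210.5,.087))
```

```text
[ 0.47093272 -0.01712694  0.068     ] -0.00013344040440755667 0.069449791169067
[ 0.4527247  -0.15658467  0.068     ] 1.7197044962176822e-05 -0.07119147525210694
[ 0.46956659 -0.02731827  0.07686048]
[ 0.46225806 -0.08097739  0.07596924]
[ 0.45996229 -0.10307216  0.07668226]
knob [ 0.55456668 -0.09729272  0.087     ]
```

View pics/w12d.png

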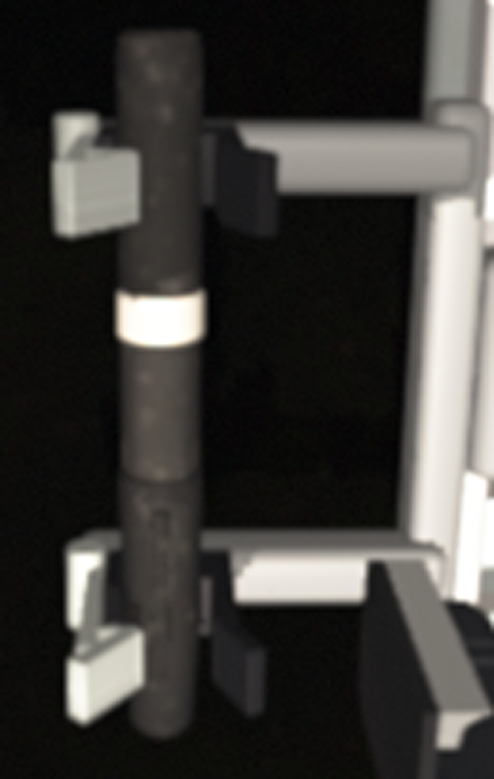

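Emit:
send_rows --commands '[{"translation": [0.02,0,0],"rot": [0,0,0],"grip": 0.05},{"translation": [0.025,0,0],"rot": [0,0,0],"grip": 0.05},{"translation": [0.025,0,0],"rot": [0,0,0],"grip": 0.05},{"translation": [0.0165,-0.001,0],"rot": [0,0,0],"grip": 0.05},{"translation": [0.008,0,0],"rot": [0,0,0],"grip": 0.05}]'

```text
t: 11.98
eef_pos: [0.556, -0.0983, 0.1236]
tool_rot: [0.0, 0.998, -0.066, -0.001]
contact_force: [0.4, 0.4, -0.1]
gripper_width: 0.584
```

Emit:
send_rows --commands '[{"translation": [0,0,0.01],"rot": [0,0,0],"grip": 0.05},{"translation": [0,0,0.01],"rot": [0,0,0],"grip": 0.05},{"translation": [0,0,0],"rot": [0,0,0],"grip": 0.05},{"translation": [0,0,0],"rot": [0,0,0],"grip": 0.05},{"translation": [0,0,0],"rot": [0,0,0],"grip": 0.05}]'

```text
t: 12.4
eef_pos: [0.5537, -0.0985, 0.1051]
tool_rot: [-0.0, 0.998, -0.067, -0.001]
contact_force: [0.0, -0.2, 0.1]
gripper_width: 0.585
```

```bash
python3 - <<'E'
from h import *
c=snap('wrist','w13');snap('scene','s13')
crop('s13',270,90,370,210,5,'s13d')
E
python3 plan.py .555 -.098 .047 -7.5 1 .05
```

```text
pos [ 0.5546 -0.0985  0.1057] yaw -7.65 tilt [ 4.e-04  2.e-04 -1.e+00] d 0.0587 t 12.5 F [ 0.54 -0.31  0.12] g 0.5848660243879801 q [-0.32  0.47  0.49  1.95 -0.3   0.8   0.21]
{"translation": [0.0003, -0.0006, 0.0587], "rot": [-0.02, -0.02, -0.15], "grip": 0.05}
```

View pics/w13.png

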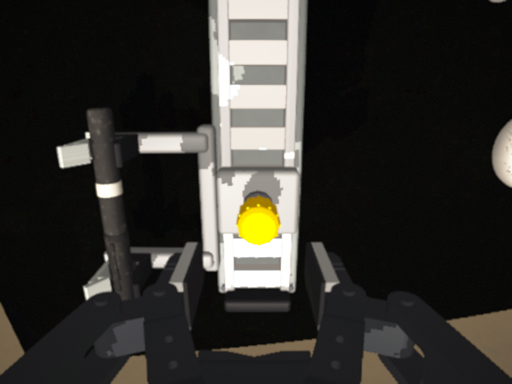

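View pics/s13d.png

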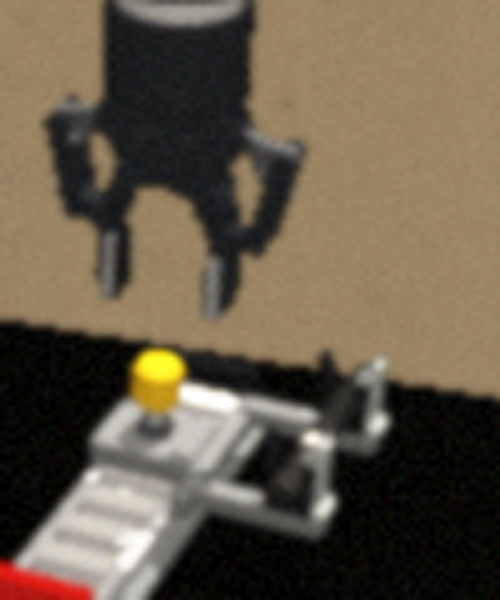

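Emit:
send_rows --commands '[{"translation": [0,0,0.012],"rot": [0,0,0],"grip": 0.05},{"translation": [0,0,0.015],"rot": [0,0,0],"grip": 0.05},{"translation": [0,0,0.015],"rot": [0,0,0],"grip": 0.05},{"translation": [0,0,0.011],"rot": [0,0,0],"grip": 0.05},{"translation": [0,0,0.005],"rot": [0,0,0],"grip": 0.05}]'

```text
t: 12.92
eef_pos: [0.5537, -0.0983, 0.0455]
tool_rot: [-0.0, 0.998, -0.067, -0.001]
contact_force: [0.6, -0.1, -0.5]
gripper_width: 0.582
```

Emit:
send_rows --commands '[{"translation": [0,0,0],"rot": [0,0,0],"grip": 0.045},{"translation": [0,0,0],"rot": [0,0,0],"grip": 0.04},{"translation": [0,0,0],"rot": [0,0,0],"grip": 0.035},{"translation": [0,0,0],"rot": [0,0,0],"grip": 0.035},{"translation": [0,0,0],"rot": [0,0,0],"grip": 0.035}]'

```text
t: 13.33
eef_pos: [0.5554, -0.0985, 0.048]
tool_rot: [-0.0, 0.998, -0.067, 0.001]
contact_force: [0.4, 0.4, -0.7]
gripper_width: 0.411
```

```bash
python3 - <<'E'
from h import *
c=snap('wrist','w14');snap('scene','s14')
crop('s14',270,90,370,210,5,'s14d')
crop('w14',180,180,330,300,5,'w14d')
E
python3 plan.py .555 -.098 .047 -7.5 1 .05
```

```text
pos [ 0.5551 -0.0985  0.0478] yaw -7.65 tilt [ 8.e-04  1.e-04 -1.e+00] d 0.001 t 13.4333 F [-0.66 -0.59  0.58] g 0.4068214940357901 q [-0.27  0.55  0.44  1.98 -0.36  0.69  0.26]
{"translation": [-0.0002, -0.0005, 0.0008], "rot": [-0.01, -0.04, -0.15], "grip": 0.05}
```

View pics/w14d.png

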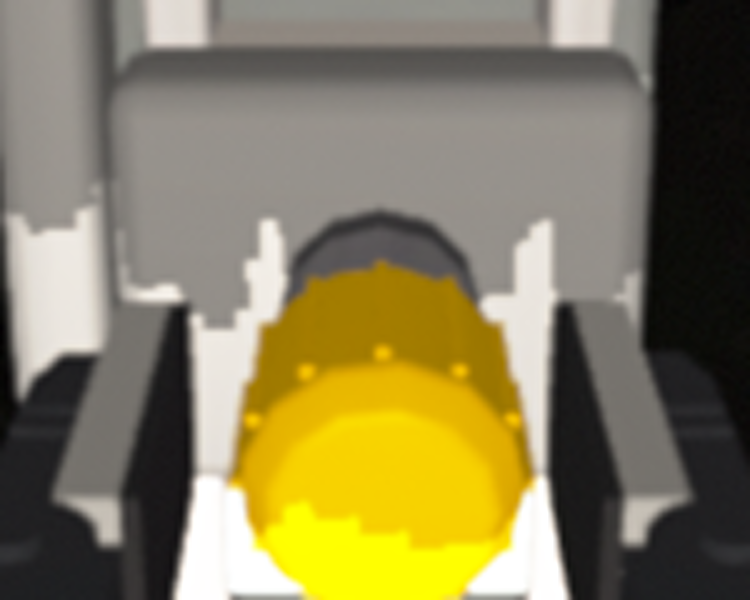

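View pics/s14d.png

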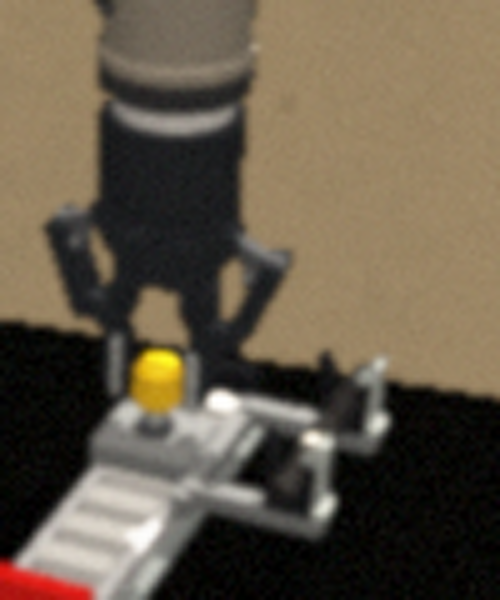

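Emit:
send_rows --commands '[{"translation": [0,0,0],"rot": [0,0,0],"grip": 0.03},{"translation": [0,0,0],"rot": [0,0,0],"grip": 0.02},{"translation": [0,0,0],"rot": [0,0,0],"grip": 0.01},{"translation": [0,0,0],"rot": [0,0,0],"grip": 0.0},{"translation": [0,0,0],"rot": [0,0,0],"grip": 0.0}]' --force 80

```text
t: 13.85
eef_pos: [0.5563, -0.0987, 0.0482]
tool_rot: [0.0, 0.998, -0.067, 0.001]
contact_force: [2.6, 0.5, 5.4]
gripper_width: 0.273
```

Emit:
send_rows --commands '[{"translation": [0,0,0],"rot": [0,0,0],"grip": 0.0},{"translation": [0,0,0],"rot": [0,0,0],"grip": 0.0},{"translation": [0,0,0],"rot": [0,0,0],"grip": 0.0},{"translation": [0,0,-0.003],"rot": [0,0,0],"grip": 0.0},{"translation": [0,0,-0.003],"rot": [0,0,0],"grip": 0.0}]'

```text
t: 14.27
eef_pos: [0.5562, -0.0986, 0.0534]
tool_rot: [0.0, 0.998, -0.067, 0.001]
contact_force: [6.4, -1.2, -6.6]
gripper_width: 0.271
```

Emit:
send_rows --commands '[{"translation": [0,0,-0.003],"rot": [0,0,0],"grip": 0.0},{"translation": [0,0,-0.003],"rot": [0,0,0],"grip": 0.0},{"translation": [0,0,-0.003],"rot": [0,0,0],"grip": 0.0},{"translation": [0,0,0],"rot": [0,0,0],"grip": 0.0},{"translation": [0,0,0],"rot": [0,0,0],"grip": 0.0}]'

```text
t: 14.68
eef_pos: [0.5561, -0.0987, 0.0622]
tool_rot: [0.0, 0.998, -0.067, 0.001]
contact_force: [6.4, -2.1, -8.1]
gripper_width: 0.27
```

```bash
python3 - <<'E'
from h import *
c=snap('wrist','w15');snap('scene','s15')
crop('s15',270,110,370,210,6,'s15d')
E
python3 plan.py .555 -.098 .062 -7.5 1 .05
```

```text
pos [ 0.5561 -0.0986  0.0621] yaw -7.63 tilt [ 0.0024 -0.001  -1.    ] d 0.0013 t 14.7833 F [ 6.3  -1.23 -6.8 ] g 0.2699643166743631 q [-0.28  0.53  0.46  1.97 -0.35  0.71  0.25]
{"translation": [-0.0012, -0.0005, 0.0001], "rot": [0.04, -0.14, -0.13], "grip": 0.05}
```

View pics/s15d.png

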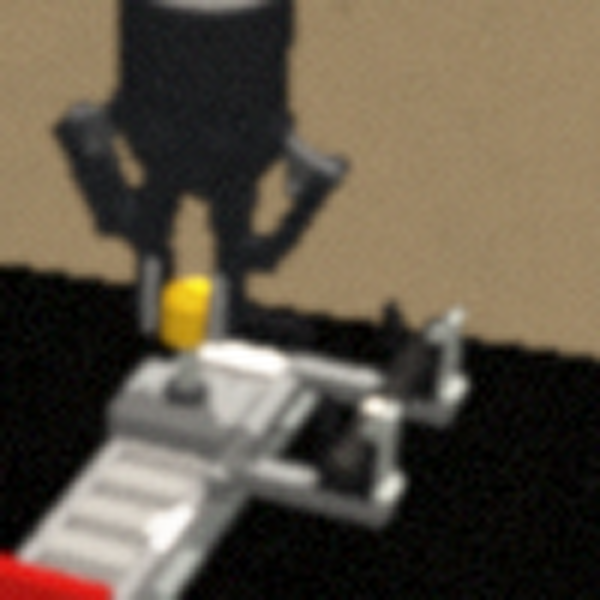

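View pics/w15.png

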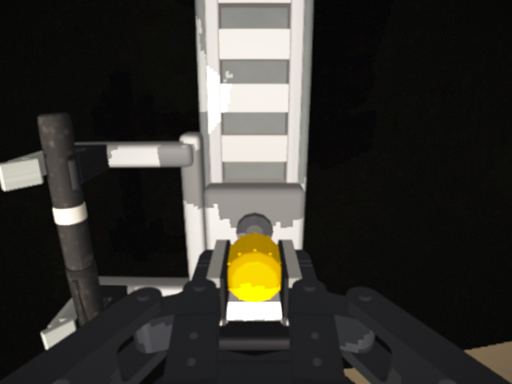

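Emit:
send_rows --commands '[{"translation": [0,-0.004,0],"rot": [0,0,0],"grip": 0.0},{"translation": [0,-0.006,0],"rot": [0,0,0],"grip": 0.0},{"translation": [0,-0.007,0],"rot": [0,0,0],"grip": 0.0},{"translation": [0,-0.007,0],"rot": [0,0,0],"grip": 0.0},{"translation": [0,-0.004,0],"rot": [0,0,0],"grip": 0.0}]'

```text
t: 15.2
eef_pos: [0.5599, -0.0707, 0.062]
tool_rot: [0.001, 0.998, -0.067, 0.001]
contact_force: [6.0, -3.1, -7.3]
gripper_width: 0.27
```

Emit:
send_rows --commands '[{"translation": [0,-0.002,0],"rot": [0,0,0],"grip": 0.0},{"translation": [0,0,0],"rot": [0,0,0],"grip": 0.0},{"translation": [0,0,0],"rot": [0,0,0],"grip": 0.0},{"translation": [0,0,0],"rot": [0,0,0],"grip": 0.0},{"translation": [0,0,0],"rot": [0,0,0],"grip": 0.0}]'

```text
t: 15.62
eef_pos: [0.5602, -0.0685, 0.062]
tool_rot: [0.0, 0.998, -0.066, 0.001]
contact_force: [6.1, -0.7, -6.7]
gripper_width: 0.27
```

```bash
python3 - <<'E'
from h import *
c=snap('wrist','w16')
E
python3 plan.py .56 -.0687 .062 -7.6 1 .05
```

```text
pos [ 0.5601 -0.0685  0.062 ] yaw -7.61 tilt [ 2.3e-03 -6.0e-04 -1.0e+00] d 0.0003 t 15.6667 F [ 6.8  -0.28 -7.46] g 0.2702935660509016 q [-0.34  0.53  0.46  1.97 -0.35  0.71  0.2 ]
{"translation": [-0.0001, 0.0002, 0.0], "rot": [0.02, -0.14, -0.01], "grip": 0.05}
```

View pics/w16.png

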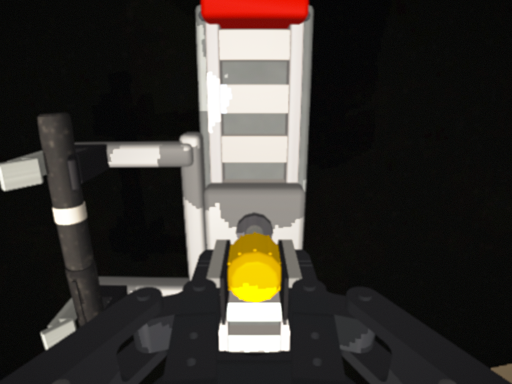

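Emit:
send_rows --commands '[{"translation": [0,0,0.003],"rot": [0,0,0],"grip": 0.0},{"translation": [0,0,0.004],"rot": [0,0,0],"grip": 0.0},{"translation": [0,0,0.004],"rot": [0,0,0],"grip": 0.0},{"translation": [0,0,0.003],"rot": [0,0,0],"grip": 0.0},{"translation": [0,0,0.0015],"rot": [0,0,0],"grip": 0.0}]'

```text
t: 16.08
eef_pos: [0.5605, -0.0686, 0.048]
tool_rot: [-0.0, 0.998, -0.067, 0.001]
contact_force: [-2.9, 1.8, 25.0]
gripper_width: 0.27
```

Emit:
send_rows --commands '[{"translation": [0,0,0],"rot": [0,0,0],"grip": 0.0},{"translation": [0,0,0],"rot": [0,0,0],"grip": 0.0},{"translation": [0,0,0],"rot": [0,0,0],"grip": 0.0},{"translation": [0,0,0],"rot": [0,0,0],"grip": 0.0},{"translation": [0,0,0],"rot": [0,0,0],"grip": 0.0}]'

```text
t: 16.5
eef_pos: [0.5603, -0.0686, 0.0482]
tool_rot: [-0.0, 0.998, -0.067, 0.001]
contact_force: [1.6, 0.8, 9.7]
gripper_width: 0.269
```

Run:
```python
from h import *
c=snap('wrist','w17');snap('scene','s17');snap('top','t17')
crop('s17',270,110,370,210,6,'s17d')
print(get_obs()['contact_force'],get_obs()['eef_pos'],get_obs()['gripper_width'])
```

```text
[0.92973023 1.8796258  9.69891491] [ 0.56036257 -0.06859361  0.04817548] 0.27210037274515225
```

View pics/w17.png

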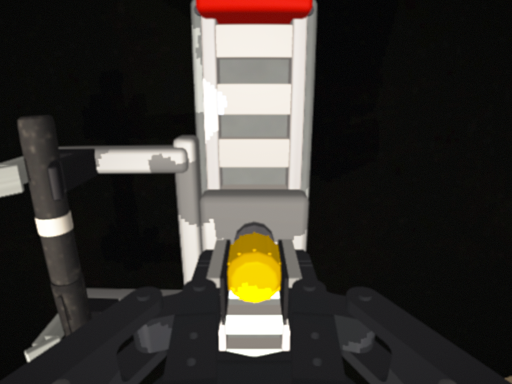

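View pics/s17d.png

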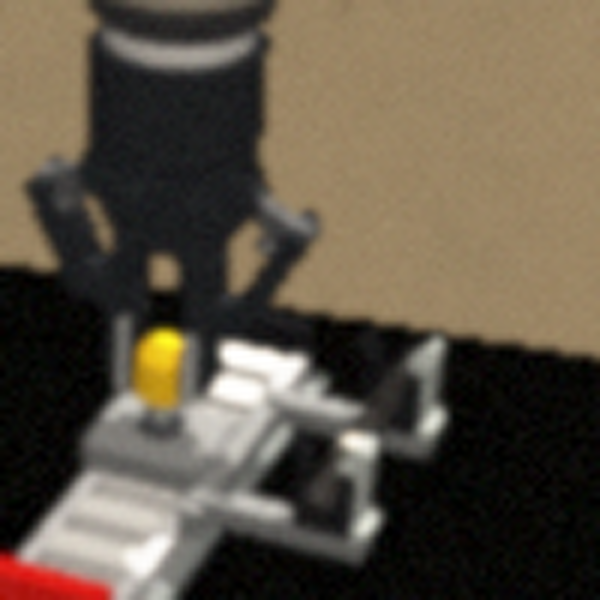

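View pics/t17.png

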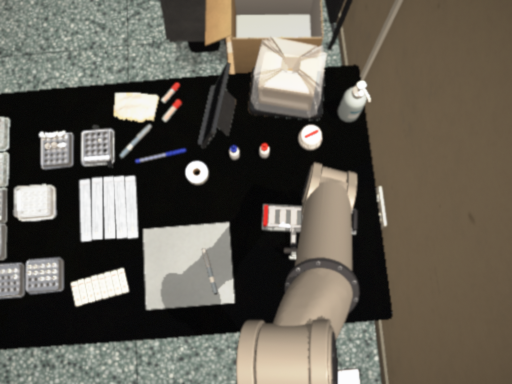

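Run:
```python
from h import *
print(hand_in()); print(get_obs()['t'],get_obs()['eef_pos'],get_obs()['contact_force'])
```

```text
the job is handed in; nothing more can be done
None
the job is handed in; nothing more can be done
```

I did the whole job and handed it in at about 16.7 s. `hand_in()` gave no verdict, so whether it passed is not confirmed.

- **Marker:** I pressed the black marker into both clips until it stopped on the floor, at about 29 N. The wrist camera showed its top 76 to 77 mm above the table, within 2 mm of the seat centre, with both jaw noses closed over it. The last pictures show it still in the clips.
- **Carriage and pin:** I lifted the knob about 14 mm, slid it 30 mm towards the red stop, and lowered it. The tool came back to the height it had when it first gripped the knob (0.0482 m). A further push met about 10 N of resistance, so I take the pin to be fully home.
- **End state:** The gripper was still closed on the knob at 80 N. I saw no bystander moved in the last top view; I judged this by eye and did not measure it.

**What disagreed:**
- **Fingertip position:** The fingertips were about 15 mm behind the reported tool point, not 17 mm ahead of it. My first grasp closed on air above the marker without touching it. I re-measured with the wrist camera and from contact with the mat, then gripped it properly.
- **Depth reading:** The wrist camera's depth at the fingertips was about 7 mm higher than the contact measurement, so I used contact.

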